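# Load the fuse box and lock it with the blade key

### The job

Take the blade key from its wooden stand, put its blade in the slotted brass lock head of the fuse box and give it a full quarter turn clockwise to unlock, then slide the cover fully open and set every fuse carrier that stands on the bench down in a bay of its own (any bay, flat on the floor, lengthways). Then slide the cover fully shut, turn the lock fully back with the key, and leave the key standing in its stand. Leave the other things on the bench where they are.

Things in the scene. Friction and masses are not known exactly. Their poses are not given: they have to be found in the camera images.
- fusebox: grey box fixed to the bench, 142 (x) x 180 (y) x 75 mm high; aluminium runners go on 178 mm past its +y end, at 61 mm height. Origin: centre of its underside. Long walls: inner faces at x = -59 and 59 mm, 61 mm high, channels above them to 75 mm; end walls 50 (+y) and 61 mm high. Three bays side by side along y. Lock block 50 x 46 mm, 61 mm high, at x = -96, y = 123 mm
- bay0 (a point): centre of the floor of bay 0, 4 mm above the bench; axes as the fuse box: the bay is 118 mm long (x), 50 mm wide (y); dividers between bays 4 mm thick, 16 mm high above the floor, the bay farthest from the runners
- bay1 (a point): centre of the floor of bay 1, 4 mm above the bench; axes as the fuse box: the bay is 118 mm long (x), 50 mm wide (y); dividers between bays 4 mm thick, 16 mm high above the floor, the middle bay
- bay2 (a point): centre of the floor of bay 2, 4 mm above the bench; axes as the fuse box: the bay is 118 mm long (x), 50 mm wide (y); dividers between bays 4 mm thick, 16 mm high above the floor, the bay nearest the runners
- cover (a joint): travel of the aluminium cover (132 x 164 x 6 mm, underside 63 mm above the bench) along the fuse box's +y, in m: 0 shut over the bays, 0.18 fully open on the runners, clear of the bays. About 2 N of friction and slight damping; stays where left. While the lock tongue bars it, it moves only 5 mm
- cover_grip (a point): grip point in the cover's upright black handle: a bar 50 mm long (box's x), 14 mm thick (box's y), standing 32 mm above the cover's top, over the cover's middle. The point is 14 mm under the bar's top, 87 mm above the bench, and moves with the cover. Axes as the fuse box
- cam (a joint): turn of the lock in rad, clockwise from above: 0 locked (fan-shaped steel tongue, 50 mm radius, toward the box's +x, across the cover's path), 1.57 unlocked (tongue toward -y, beside the box). Firm stops at both ends, about 0.1 N m of friction, stays where left. Below about 0.7 it bars the cover. It goes back to 0 only with the cover within 3 mm of shut
- slot (a point): slotted brass head that turns the lock, 42 mm across, 12 mm high. Origin on its axis at the slot's floor, 72 mm above the bench. x runs along the slot (8 mm wide, 12 mm deep, open at both ends, half a turn is the same). Turns with the lock; at 0 the slot lies along the box's x. The blade has about 0.15 rad of play either way in the slot
- key: blade key: black grip 44 mm wide (x), 14 mm thick (y), 46 mm high, on a steel flange 50 x 30 x 6 mm, with a steel blade below it, 28 mm wide (x), 4 mm thick (y), 20 mm long (lowest 5 mm only 26 x 2.5 mm). Origin: centre of the flange's underside, z away from the blade: the grip spans 6 to 52 mm above it. 0.14 kg. Half a turn about z is the same
- key_tip (a point): middle of the end of the key's blade, 20 mm below the key's origin
- stand: dark wooden key stand fixed to the bench, 90 x 62 mm, top 34 mm above the bench, with a pocket 36 (x) x 12 mm (y), 30 mm deep. Origin: centre of its underside. The key stands in it, blade in the pocket and flange on the top: its origin 34 mm above the stand's, its x along the stand's x
- carrier0: fuse carrier: white ceramic block 90 x 40 x 26 mm (x, y, z), a copper tab on each end (106 mm over all in x), on top an upright grip fin 56 mm long (x), 16 mm thick (y), 28 mm high: 54 mm high in all; 0.2 kg. Origin: centre of its underside, z up; half a turn about z is the same. Grip it by the fin. Only two or three of the four are there (the others read None)
- carrier1: fuse carrier: white ceramic block 90 x 40 x 26 mm (x, y, z), a copper tab on each end (106 mm over all in x), on top an upright grip fin 56 mm long (x), 16 mm thick (y), 28 mm high: 54 mm high in all; 0.2 kg. Origin: centre of its underside, z up; half a turn about z is the same. Grip it by the fin. Only two or three of the four are there (the others read None)
- carrier2: fuse carrier: white ceramic block 90 x 40 x 26 mm (x, y, z), a copper tab on each end (106 mm over all in x), on top an upright grip fin 56 mm long (x), 16 mm thick (y), 28 mm high: 54 mm high in all; 0.2 kg. Origin: centre of its underside, z up; half a turn about z is the same. Grip it by the fin. Only two or three of the four are there (the others read None)
- carrier3: fuse carrier: white ceramic block 90 x 40 x 26 mm (x, y, z), a copper tab on each end (106 mm over all in x), on top an upright grip fin 56 mm long (x), 16 mm thick (y), 28 mm high: 54 mm high in all; 0.2 kg. Origin: centre of its underside, z up; half a turn about z is the same. Grip it by the fin. Only two or three of the four are there (the others read None)
- mug: bystander: mug 80 mm across, 90 mm high, origin at its underside
- meter: bystander: grey hand meter lying flat, 70 x 130 x 36 mm, origin at the centre of its underside
- screwdriver: bystander: screwdriver lying along its x
- wrench: bystander: wrench lying along its x
- brush: bystander: bench brush lying along its x
- winding: bystander: spool of copper winding 80 mm across, 52 mm high, origin at the centre of its underside
There are look-alikes about, which are no part of the job. What is shaped like the carrier1 but purple is not meant. Leave any blue look-alike of the key alone.

How it is judged:
By the outcome, as a careful person would: the job done as asked, in the order asked, and still so for the second after the job is handed in, with the robot touching nothing.
Of carrier0, carrier1, carrier2, carrier3 only 2 to 3 are there at a start; the rules pass over those that are not, and their reading is None.
At some moment in a run one of carrier0, carrier1, carrier2, carrier3 may be knocked a few centimetres aside while the robot is not near it.
It also fails if it takes over 210 s, if anything falls off the work surface, if the arm or the gripper's body presses on something with over 40 N, if the wrist force passes 120 N, or if a joint passes its speed limit or range.

### The arm

A 6-joint arm with a two-finger parallel gripper is mounted at the origin on the work surface. World frame = base frame: x ahead of the robot, y to its left, z up, the work surface at z = 0. Lengths are in m, angles in rad, forces in N, time in s.
With the tool pointing down it reaches from about 0.4 to 0.825 m from the base axis. Payload 7 kg.
Tool frame: the origin (TCP) lies on the centre line of the jaws, within the pads' length; the fingertips stand 19 mm ahead of it and the grasp point (between the pads) is the TCP; z points along the fingers, y is the line along which they close (so a half turn about z gives the same grasp; the last joint's range is limited). The gripper opens to 88 mm and grips with 3 to 60 N. Pads are 19 mm wide; open, the fingers measure 130 mm over their backs; the gripper's body (78 mm by 193 mm) begins 47 mm behind the grasp point.
Start: joints at [-0.815, 0.359, 0.012, 0, -1.224, -0.288], TCP at [0.304, -0.602, 0.246] pointing down, gripper open.
Joint ranges: [-3.07, 3.07], [-1.43, 2.12], [-1.02, 1.25], [-3.03, 1.67], [-3.05, -0], [-3.03, 3.03]. Speed limits (rad/s): [2.39, 2.39, 3.01, 3.14, 3.14, 3.14].

### API

Orientations are given as [roll, pitch, yaw] about the fixed x, y, z axes, in that order (R = Rz(yaw) Ry(pitch) Rx(roll)).
In Python, from station import arm, imaging, models gives the robot as it stands.
- The arm moves only by the tool play_rows, never from a script. Its arguments are lists of equal length, an entry for each row: "travel": the shift along the tool's x, y, z in units of 25 mm (1.0 is 25 mm), a list of three; "twist": the turn about the tool's z in units of 0.15 rad (1.0 is 0.15 rad). A call has 1 to 8 rows; each row shifts and turns the commanded pose from where the row before left it, along the tool's axes as they then stand; what a row does not reach is not made up. A row lasts 1/8 s, in which the tool goes at most 62.5 mm and 10.7 degrees, less where a joint would pass 70% of its speed; a pose out of reach is approached as far as the arm can. A call with a number of a shift or a turn outside -1 to 1 is refused whole. A call with a gripper value outside its range is refused whole. "fingers" is the opening, from 0 (shut) to 1 (fully open), set as the call begins (left out, the last holds). The fingers move at their own pace and stop on an object; "newtons" is the grip in N (left out, the last holds). Time passes only in rows, so rows that do not move let the fingers close. It gives the time, the measured TCP pose, the force, the opening and the grip force at its end, in the units of the state.
- arm.get_state(): the state, without advancing time (a new reading comes with each control period).
- imaging.grab_frame(name): name is "scene" or "top"; returns a dict with "pixels" (384x512x3 uint8, red, green, blue), "fx", "fy", "cx", "cy" (pixels), "R" (3x3) and "t" (3): a world point X has camera coordinates R X + t. Camera axes: x right, y down, z forward; pixel columns grow to the right and rows downward; lengths in m; the calibration is good to about 2 mm. A picture is of the moment at which its call begins. There is no depth.
- arm.job_done(): hands the job in; it is judged then, once.
Trained networks look in the newest picture that a camera, given by its name, has taken for a name from the list of things; names that differ only in an ending like _2 or _b are one class to them, and where a whole thing is asked for, a point or a joint stands for the part that bears it (a point fixed in the world has none). Each returns a list of dicts, best first, with "confidence" (0 to 1); they miss things now and then, are a little off and sometimes report something else, mostly with a low value. They report only what shows in the picture. A call takes as long as a camera call. They do not tell look-alikes from the thing itself.
- models.boxes_of(name, camera): "extent" ([centre column, centre row, width, height] in pixels, round what is visible of it).
- models.silhouettes(name, camera): "pixels" (384x512 bool, what is visible of it) and "extent" ([centre column, centre row, width, height] in pixels, round what is visible of it).
The state is a dict: "t": time; "q": joint angles; "qd": joint speeds; "joint_efforts": joint torques, N m; "eef_pos": TCP position; "ee_rot": TCP orientation; "force": force on the tool from outside, world axes, zero at the start; "moment": the same for the moment, N m; "width": finger opening in m; "gripper_force": force on a finger pad.
Only numpy, scipy, OpenCV 4.12 (cv2) and the standard library are available. Lean on these libraries where they do the work, as an engineer would, in place of code of your own. Each camera call takes 0.05 s, during which the arm holds its last target. There are 200 camera calls.

## Working session

There is one attempt and no reset: what is moved stays moved. The work goes in short steps, Python scripts to look and compute and a tool call to move; the robot and the scene stay as the last step left them, time stands still between calls to the robot, and variables do not carry over. Pictures are saved under pics/ and viewed, at most 14 in all, crops included, and the job is handed in when it is done.

Besides the shell and the picture viewer there is one more tool, called after "Emit:" by a JSON object that holds its "op" and its "data", one argument or row to a line. play_rows: Moves the arm, as the interface text tells. Shifts and turns lie within -1 to 1; 1 stands for 25 mm of shift or 0.15 rad of turn. Its arguments: {"type":"object","properties":{"travel":{"type":"array","items":{"type":"array","items":{"type":"number"}}},"twist":{"type":"array","items":{"type":"number"}},"fingers":{"type":"number"},"newtons":{"type":"number"}},"required":["travel","twist"]}

```bash
mkdir -p pics; ls; python3 - <<'E'
from station import arm, imaging, models
import cv2, numpy as np
s=arm.get_state(); print(s)
for n in ("scene","top"):
    f=imaging.grab_frame(n); print(n,f["fx"],f["fy"],f["cx"],f["cy"],np.round(f["R"],3).tolist(),np.round(f["t"],3).tolist())
    cv2.imwrite(f"pics/{n}0.png",cv2.resize(f["pixels"][:,:,::-1],(800,600)))
E
```

```text
pics
{'t': 0.0, 'q': array([-8.14915725e-01,  3.59424851e-01,  1.10446334e-02, -3.37761693e-04,
       -1.22407148e+00, -2.88088593e-01]), 'qd': array([-0.00156918,  0.00045982, -0.00233007,  0.00103731,  0.00116723,
       -0.00034219]), 'joint_efforts': array([-9.36293945e-04, -5.82717204e+01,  2.93064594e+01,  6.99743316e+00,
        6.87775886e-03, -1.53573164e-04]), 'eef_pos': array([ 0.30413311, -0.60209347,  0.24459413]), 'ee_rot': array([ 3.13991529e+00, -1.65939736e-04, -2.67391555e+00]), 'force': array([ 0.09262189, -0.41773498,  0.05528064]), 'moment': array([-0.0316989 ,  0.01431108,  0.00648221]), 'gripper_force': 0.0, 'width': 0.08753620389660703}
scene 392.2299456719329 392.2299456719329 258.1587631881164 187.48302524533972 [[-0.424, 0.906, 0.01], [0.755, 0.359, -0.549], [-0.501, -0.225, -0.836]] [0.268, -0.353, 1.662]
top 485.9883242561854 485.9883242561854 247.39513354444267 192.6758899292884 [[0.024, -1.0, -0.012], [-0.996, -0.023, -0.089], [0.089, 0.014, -0.996]] [-0.043, 0.539, 1.305]
```

View pics/scene0.png

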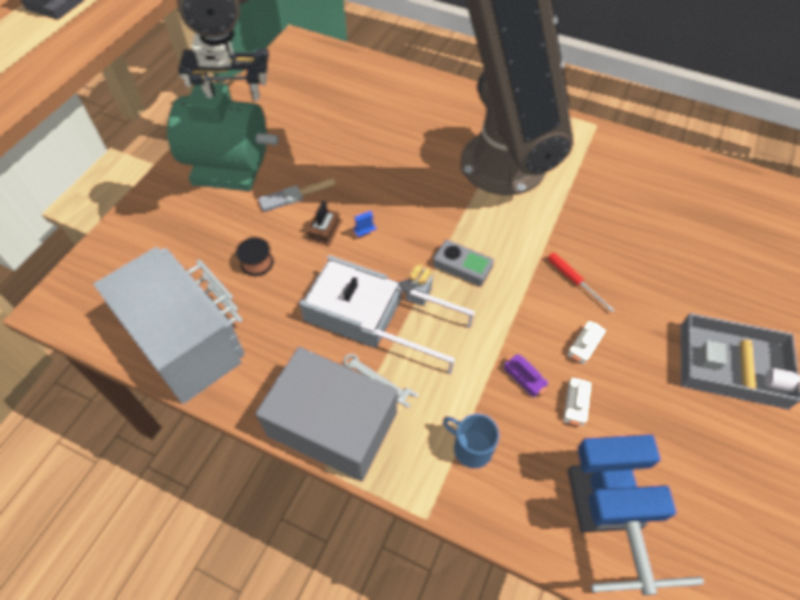

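View pics/top0.png

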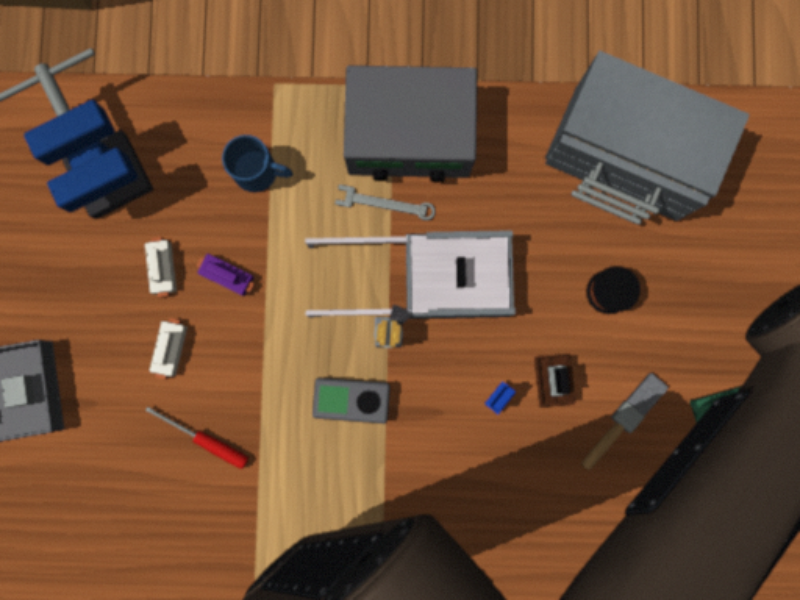

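```bash
python3 - <<'E'
from station import arm, imaging, models
import cv2, numpy as np
rows=[]
for c in ("scene","top"):
    f=imaging.grab_frame(c); im=cv2.resize(f["pixels"][:,:,::-1],None,fx=2,fy=2)
    np.savez(f"{c}0.npz",**f)
    k=0
    for n in ["fusebox","cover","slot","key","stand","carrier0","mug","cam","cover_grip"]:
        r=models.silhouettes(n,c)
        np.savez(f"sil_{c}_{n}.npz",m=np.array([x["pixels"] for x in r]),c=np.array([x["confidence"] for x in r]))
        print(c,n,[(round(x["confidence"],2),np.round(x["extent"]).astype(int).tolist(),int(x["pixels"].sum())) for x in r][:6])
        if n in("mug",): continue
        for x in r[:4]:
            if x["confidence"]<.3: continue
            cn,_=cv2.findContours(cv2.resize(x["pixels"].astype(np.uint8),None,fx=2,fy=2,interpolation=0),0,2)
            col=[(0,0,255),(0,255,0),(255,0,0),(255,255,0),(0,255,255),(255,0,255),(0,128,255),(255,255,255),(128,255,0)][k%9]
            cv2.drawContours(im,cn,-1,col,1)
        k+=1
    rows.append(im[280:580,340:740] if c=="scene" else im[250:550,420:820])
cv2.imwrite("pics/ov.png",np.vstack(rows))
E
```

```text
scene fusebox [(0.92, [247, 203, 107, 75], 2949)]
scene cover [(0.77, [223, 190, 54, 43], 1357)]
scene slot [(0.72, [268, 180, 25, 18], 181)]
scene key [(0.65, [233, 142, 18, 15], 164), (0.42, [208, 138, 14, 20], 119), (0.15, [305, 283, 39, 37], 927)]
scene stand [(0.6, [208, 148, 22, 26], 279)]
scene carrier0 [(0.84, [370, 255, 17, 34], 419), (0.76, [337, 241, 24, 29], 419), (0.62, [376, 219, 21, 29], 342)]
scene mug [(0.98, [302, 284, 38, 37], 893), (0.59, [248, 200, 115, 73], 3125)]
scene cam [(0.5, [266, 177, 18, 16], 175)]
scene cover_grip [(0.88, [226, 188, 57, 45], 1391), (0.29, [296, 167, 36, 34], 727)]
top fusebox [(0.77, [262, 184, 134, 75], 4711)]
top cover [(0.71, [293, 176, 61, 50], 2856)]
top slot [(0.6, [250, 208, 19, 26], 371)]
top key [(0.77, [321, 256, 19, 21], 231), (0.61, [358, 241, 11, 19], 196), (0.22, [130, 282, 51, 34], 407)]
top stand [(0.82, [356, 243, 27, 29], 433)]
top carrier0 [(0.83, [145, 179, 35, 25], 527), (0.77, [104, 173, 17, 41], 574), (0.73, [263, 184, 138, 72], 4296), (0.66, [107, 222, 20, 36], 593)]
top mug [(0.61, [166, 106, 47, 36], 1014)]
top cam [(0.66, [250, 208, 22, 25], 359), (0.51, [142, 288, 37, 29], 361), (0.48, [224, 257, 44, 30], 1204), (0.27, [393, 187, 39, 32], 861), (0.24, [294, 174, 64, 47], 2896)]
top cover_grip [(0.59, [293, 174, 65, 46], 2823), (0.35, [264, 185, 131, 75], 4406)]
```

View pics/ov.png

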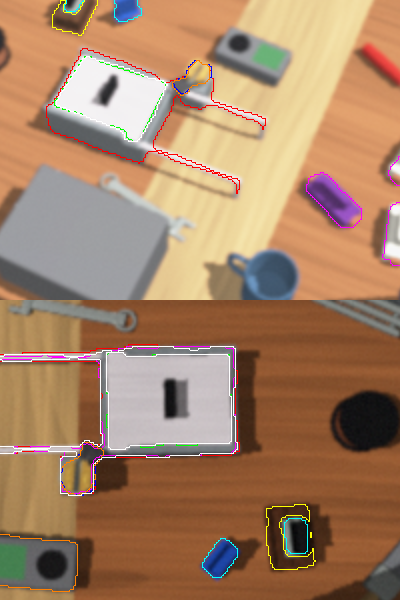

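```bash
cat > h.py <<'E'
import numpy as np, cv2
from scipy.optimize import minimize
def box(x0,x1,y0,y1,z0,z1): return np.array([[x,y,z] for x in(x0,x1) for y in(y0,y1) for z in(z0,z1)])/1e3
def cyl(cx,cy,r,z0,z1):
    a=np.linspace(0,2*np.pi,24); return np.array([[cx+r*np.cos(t),cy+r*np.sin(t),z] for t in a for z in(z0,z1)])/1e3
P={"key":[box(-22,22,-7,7,6,52),box(-25,25,-15,15,0,6)],
 "keyfull":[box(-22,22,-7,7,6,52),box(-25,25,-15,15,0,6),box(-14,14,-2,2,-20,0)],
 "grip":[box(-22,22,-7,7,6,52)],
 "stand":[box(-45,45,-31,31,0,34)],
 "carrier":[box(-45,45,-20,20,0,26),box(-53,53,-9,9,5,20),box(-28,28,-8,8,26,54)],
 "fusebox":[box(-71,71,-90,90,0,75),box(-71,-59,90,268,58,64),box(59,71,90,268,58,64),box(-121,-71,100,146,0,61),cyl(-96,123,21,60,84)],
 "body":[box(-71,71,-90,90,0,75)],
 "cover":[box(-62,62,-82,82,63,69),box(-25,25,-7,7,69,101)],
 "slot":[cyl(0,0,21,0,12)],"bar":[box(-25,25,-7,7,-18,14)]}
def proj(f,X):
    c=X@f["R"].T+f["t"]; return np.c_[f["fx"]*c[:,0]/c[:,2]+f["cx"],f["fy"]*c[:,1]/c[:,2]+f["cy"]]
def place(X,p):
    c,s=np.cos(p[3]),np.sin(p[3]); return X@np.array([[c,-s,0],[s,c,0],[0,0,1]]).T+np.array(p[:3])
S=6
def render(f,parts,p):
    m=np.zeros((384*S,512*S),np.uint8)
    for X in parts:
        h=cv2.convexHull((((proj(f,place(X,p))+.5)*S-.5)*16).astype(np.int32)); cv2.fillConvexPoly(m,h,255,shift=4)
    return cv2.resize(m,(512,384),interpolation=cv2.INTER_AREA)/255.
def fit(views,name,p0,fixz=True,roi=None):
    """views: list of (frame, mask)"""
    parts=P[name]; p0=np.array(p0,float)
    b=[cv2.GaussianBlur(m.astype(np.float32),(0,0),1) for _,m in views]
    full=lambda v: np.array([v[0],v[1],p0[2] if fixz else v[3],v[2]])
    def cost(v):
        p=full(v); return sum(((cv2.GaussianBlur(render(f,parts,p),(0,0),1)-bb)**2).sum() for (f,_),bb in zip(views,b))
    v=np.array([p0[0],p0[1],p0[3]]+([] if fixz else [p0[2]])); d=np.array([.01,.01,.2]+([] if fixz else [.01]))
    for k in range(2):
        sx=np.vstack([v]+[v+d*e/(3**k) for e in np.eye(len(v))]); r=minimize(cost,v,method="Nelder-Mead",options=dict(initial_simplex=sx,xatol=1e-4,fatol=1e-3,maxiter=150)); v=r.x
    return full(v),r.fun
def back(f,uv,z):
    d=f["R"].T@np.array([(uv[0]-f["cx"])/f["fx"],(uv[1]-f["cy"])/f["fy"],1]); o=-f["R"].T@f["t"]; return o+d*(z-o[2])/d[2]
def show(frames,items,path,boxes,scale=4):
    out=[]
    for f,bx in zip(frames,boxes):
        im=cv2.resize(f["pixels"][:,:,::-1],None,fx=scale,fy=scale,interpolation=cv2.INTER_CUBIC)
        for i,(n,p) in enumerate(items):
            for X in P[n]:
                h=cv2.convexHull(((proj(f,place(X,p))+.5)*scale-.5).astype(np.int32)); cv2.polylines(im,[h],True,[(0,0,255),(0,255,0),(255,0,255),(255,255,0)][i%4],1)
        x,y,w,hh=bx; out.append(im[y*scale:(y+hh)*scale,x*scale:(x+w)*scale])
    W=max(o.shape[1] for o in out); out=[cv2.copyMakeBorder(o,0,0,0,W-o.shape[1],0) for o in out]
    cv2.imwrite(path,np.vstack(out))
E
cat > a.py <<'E'
from h import *
F={c:dict(np.load(f"{c}0.npz")) for c in("scene","top")}
def M(c,n,near):
    m=np.load(f"sil_{c}_{n}.npz")["m"]
    k=min(range(len(m)),key=lambda i:np.hypot(*(np.argwhere(m[i]).mean(0)[::-1]-near))+(0 if m[i].sum()<9e3 else 999)); return m[k]
both=lambda n,a,b:[(F["scene"],M("scene",n,a)),(F["top"],M("top",n,b))]
def go(lbl,name,views,uv,z):
    best=None
    X=back(F["top"],uv,z)
    for y in (0.,.8,1.57,2.4):
        p,c=fit(views,name,[X[0],X[1],z,y]); 
        if best is None or c<best[1]: best=(p,c)
    pz,cz=fit(views,name,best[0],False)
    each=[fit([v],name,best[0])[0] for v in views]
    print(lbl,np.round(best[0],4),round(best[1],1),"| z free",np.round(pz,4),round(cz,1),"| sc",np.round(each[0],4),"top",np.round(each[1],4)); return best[0]
go("key","key",both("key",(208,138),(358,241)),(358,243),.034)
v=both("stand",(208,148),(356,243)); k=both("key",(208,138),(358,241)); 
P["stand"]=P["stand"]+[place(X,[0,0,.034,0]) for X in P["key"]]
go("stand","stand",[(f,m|n) for (f,m),(_,n) in zip(v,k)],(356,243),0)
go("c_a","carrier",both("carrier0",(370,255),(104,173)),(104,173),0)
go("c_b","carrier",both("carrier0",(376,219),(107,222)),(107,222),0)
go("box","fusebox",both("fusebox",(247,203),(262,184)),(293,175),0)
go("slot","slot",both("slot",(268,180),(250,208)),(250,209),.072)
E
python3 a.py
```

```text
key [ 0.4102 -0.3261  0.034   3.3244] 28.5 | z free [ 0.4099 -0.3272  0.0288  3.2731] 27.1 | sc [ 0.4106 -0.322   0.034   3.372 ] top [ 0.4111 -0.3274  0.034   3.2015]
stand [ 0.4105 -0.3214  0.      0.1207] 124.9 | z free [ 0.4088 -0.3249 -0.0112  0.1179] 107.7 | sc [ 0.4139 -0.3201  0.      0.1585] top [ 0.4095 -0.3223  0.      0.1206]
c_a [0.5928 0.3747 0.     0.1931] 41.3 | z free [ 0.5926  0.3761 -0.0051  0.1921] 38.1 | sc [0.5924 0.3783 0.     0.166 ] top [0.5932 0.3727 0.     0.2065]
c_b [0.4494 0.3544 0.     2.9672] 31.8 | z free [ 0.4475  0.3568 -0.0105  2.9663] 12.4 | sc [0.4514 0.3578 0.     2.9489] top [0.4484 0.3529 0.     2.9779]
box [ 0.5868 -0.1514  0.      0.0419] 339.3 | z free [ 0.5864 -0.1522 -0.0062  0.0399] 275.5 | sc [ 0.5875 -0.1476  0.      0.0286] top [ 0.5863 -0.1528  0.      0.0435]
slot [ 0.484  -0.034   0.072   2.5534] 165.4 | z free [ 0.4825 -0.035   0.0601  2.6872] 153.4 | sc [ 0.4887 -0.0295  0.072   2.5217] top [ 0.4826 -0.0361  0.072   2.6816]
```

```bash
python3 - <<'E'
from h import *
F={c:dict(np.load(f"{c}0.npz")) for c in("scene","top")}
b=[.5863,-.1528,0,.0435]
k=[.411,-.3274,.034,.06]
s=[.4095,-.3223,0,.06]
it=[("fusebox",b),("key",k),("stand",s)]
show([F["top"],F["scene"]],it,"pics/o1.png",[(185,135,200,130),(180,115,130,130)],3.0.__int__() if 0 else 3)
im=cv2.imread("pics/o1.png"); print(im.shape); 
E
```

```text
(780, 600, 3)
```

View pics/o1.png

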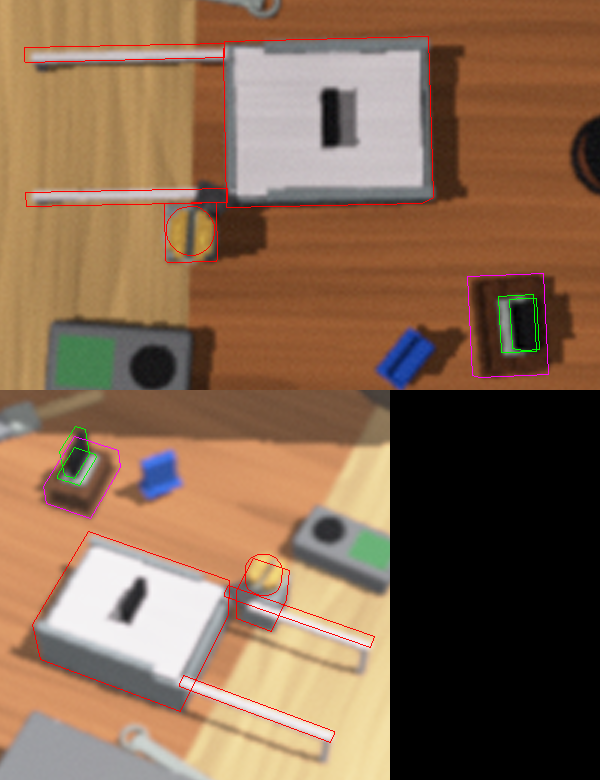

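```bash
cat >> h.py <<'E'
def plan(tgt,yaw,n,s=None):
    from station import arm
    s=arm.get_state() if s is None else s
    p=s["eef_pos"]; ps=s["ee_rot"][2]; dy=yaw-ps; d=np.array(tgt)-p
    rows=[]
    for i in range(n):
        a=ps+dy*i/n; x=np.array([np.cos(a),np.sin(a),0]); y=np.array([np.sin(a),-np.cos(a),0]); w=d/n/.025
        rows.append([round(float(w@x),2),round(float(w@y),2),round(float(-w[2]),2)])
    print("rows",rows,"twist",round(-dy/n/.15,3),"x",n)
E
python3 -c "
from h import *
plan([.36,-.40,.28],-1.474,8)"
```

```text
rows [[-0.7, 0.78, -0.17], [-0.81, 0.66, -0.17], [-0.9, 0.54, -0.17], [-0.97, 0.39, -0.17], [-1.02, 0.24, -0.17], [-1.05, 0.09, -0.17], [-1.05, -0.07, -0.17], [-1.03, -0.22, -0.17]] twist -1.0 x 8
```

Emit:
{"op": "play_rows", "data": {
  "travel": [
    [-0.7,0.78,-0.17],
    [-0.8,0.66,-0.17],
    [-0.9,0.54,-0.17],
    [-0.97,0.39,-0.17],
    [-1,0.24,-0.17],
    [-1,0.09,-0.17],
    [-1,-0.07,-0.17],
    [-1,-0.22,-0.17]
  ],
  "twist": [-1,-1,-1,-1,-1,-1,-1,-1],
  "fingers": 0.5,
  "newtons": 30
}}

```text
t: 2.1
eef_pos: [0.3588, -0.403, 0.2798]
ee_rot: [-3.141, -0.0, -1.469]
force: [-0.5, -0.3, 0.8]
width: 0.0437
gripper_force: 0.0
```

```bash
python3 -c "
from h import *
from station import arm
print(arm.get_state()['q'])
plan([.411,-.326,.20],.06,10)"
```

```text
[-4.79987047e-01  1.13679488e-01 -2.33292553e-01  2.14334031e-05
 -1.22354440e+00  5.81883615e-01]
rows [[-0.29, -0.24, 0.32], [-0.25, -0.28, 0.32], [-0.2, -0.31, 0.32], [-0.15, -0.34, 0.32], [-0.1, -0.36, 0.32], [-0.04, -0.37, 0.32], [0.02, -0.37, 0.32], [0.07, -0.37, 0.32], [0.13, -0.35, 0.32], [0.18, -0.33, 0.32]] twist -1.019 x 10
```

Emit:
{"op": "play_rows", "data": {
  "travel": [
    [-0.29,-0.24,0.3],
    [-0.25,-0.28,0.3],
    [-0.2,-0.31,0.3],
    [-0.15,-0.34,0.3],
    [-0.1,-0.36,0.3],
    [-0.04,-0.37,0.3],
    [0.02,-0.37,0.3],
    [0.07,-0.37,0.3]
  ],
  "twist": [-1,-1,-1,-1,-1,-1,-1,-1]
}}

```text
t: 3.1
eef_pos: [0.4014, -0.3422, 0.2195]
ee_rot: [3.142, -0.0, -0.269]
force: [0.5, 0.4, 0.4]
width: 0.0439
gripper_force: 0.0
```

Emit:
{"op": "play_rows", "data": {
  "travel": [
    [0.13,-0.35,0.3],
    [0.18,-0.33,0.3],
    [0,0,0],
    [0,0,0]
  ],
  "twist": [-1,-1,-0.2,0]
}}

```text
t: 3.6
eef_pos: [0.4122, -0.3275, 0.2049]
ee_rot: [3.141, -0.0, 0.054]
force: [-0.7, 0.5, -0.4]
width: 0.0437
gripper_force: 0.0
```

```bash
python3 - <<'E'
from h import *
from station import arm, imaging, models
s=arm.get_state(); print(s["eef_pos"],s["ee_rot"])
F=[]
for c in("top","scene"):
    f=imaging.grab_frame(c); np.savez(c+"1.npz",**f); F.append(f); print(c,proj(f,s["eef_pos"][None]),proj(f,s["eef_pos"][None]-[0,0,.019]),[(round(x["confidence"],2),np.round(x["extent"]).tolist()) for x in models.boxes_of("key",c)])
P["tip"]=[box(-9.5,9.5,-31,31,-19,0)]
show(F,[("tip",[*s["eef_pos"],s["ee_rot"][2]]),("key",[.411,-.3274,.034,.06])],"pics/g1.png",[(310,195,95,95),(170,90,95,95)],4)
E
```

```text
[ 0.41216531 -0.3275067   0.20492494] [ 3.14134550e+00 -2.80612698e-04  5.39239611e-02]
top [[372.68954864 243.00173788]] [[370.72492353 242.89082904]] []
scene [[200.12385497 108.84901479]] [[200.74080555 112.73659085]] [(0.53, [239.0, 155.0, 19.0, 17.0])]
```

View pics/g1.png

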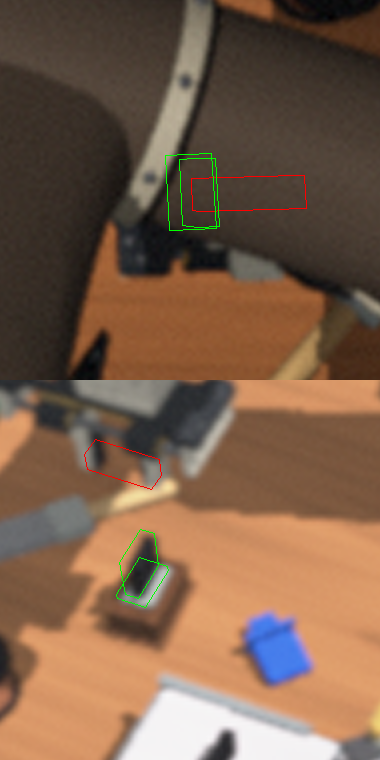

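Emit:
{"op": "play_rows", "data": {
  "travel": [
    [0,-0.1,0.8],
    [0,0,0.8],
    [0,0,0.8],
    [0,0,0.8],
    [0,0,0.4],
    [0,0,0]
  ],
  "twist": [0,0,0,0,0,0]
}}

```text
t: 4.55
eef_pos: [0.4117, -0.3248, 0.1142]
ee_rot: [-3.141, 0.001, 0.056]
force: [0.1, -0.5, 0.2]
width: 0.0438
gripper_force: 0.0
```

```bash
cat > look.py <<'E'
import sys
from h import *
from station import arm, imaging
def look(tag,items,boxes,cams=("scene",),scale=6):
    s=arm.get_state(); print(np.round(s["eef_pos"],4),np.round(s["ee_rot"],3),s["width"],np.round(s["force"],1))
    F=[imaging.grab_frame(c) for c in cams]
    for c,f in zip(cams,F): np.savez(f"{tag}_{c}.npz",**f)
    T=[*s["eef_pos"],s["ee_rot"][2]]
    show(F,[(n,T if p is None else p) for n,p in items],f"pics/{tag}.png",boxes,scale)
E
python3 - <<'E'
from look import *
P["tip"]=[box(-9.5,9.5,-22,22,-19,0)]
look("g2",[("tip",None)],[(180,105,80,70)],scale=8)
E
```

```text
[ 0.4117 -0.3248  0.1142] [-3.141e+00  1.000e-03  5.600e-02] 0.04378650695778216 [ 0.1 -0.5  0.2]
```

View pics/g2.png

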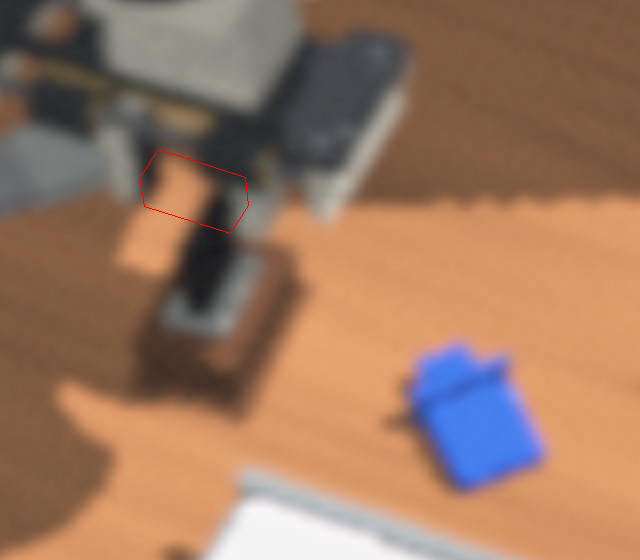

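Emit:
{"op": "play_rows", "data": {
  "travel": [
    [0,-0.16,0],
    [0,0,0.6],
    [0,0,0.6],
    [0,0,0.62],
    [0,0,0]
  ],
  "twist": [-0.15,0,0,0,0]
}}

```text
t: 5.22
eef_pos: [0.4106, -0.3205, 0.0672]
ee_rot: [-3.14, 0.003, 0.078]
force: [0.1, -0.4, -0.4]
width: 0.0435
gripper_force: 0.0
```

Emit:
{"op": "play_rows", "data": {
  "travel": [
    [0,0,0],
    [0,0,0],
    [0,0,0],
    [0,0,0]
  ],
  "twist": [0,0,0,0],
  "fingers": 0,
  "newtons": 10
}}

```text
t: 5.72
eef_pos: [0.4121, -0.321, 0.0695]
ee_rot: [3.141, -0.001, 0.079]
force: [-0.1, -0.6, 1.8]
width: 0.0142
gripper_force: 10.0
```

```bash
python3 - <<'E'
from look import *
P["tip"]=[box(-9.5,9.5,-7,7,-19,0)]
look("g3",[("key",[.4117,-.321,.034,.078])],[(180,105,80,70)],scale=8)
s=arm.get_state();print(s["moment"])
E
```

```text
[ 0.4121 -0.321   0.0695] [ 3.141e+00 -1.000e-03  7.900e-02] 0.014208470877466694 [-0.1 -0.6  1.8]
[-0.16505495  0.20691672  0.02481219]
```

View pics/g3.png

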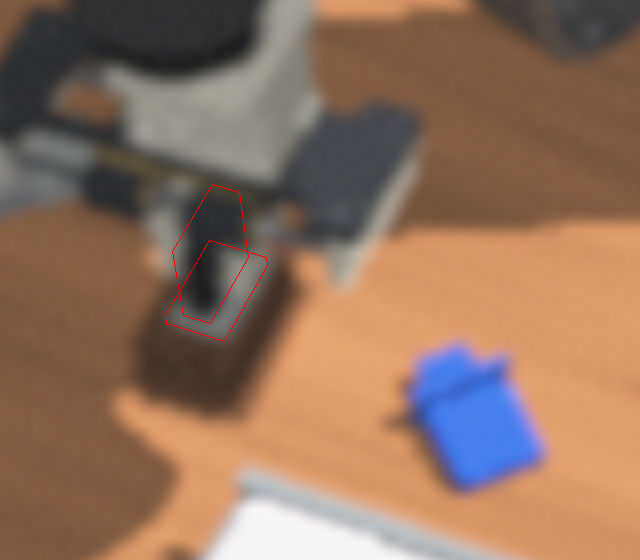

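Emit:
{"op": "play_rows", "data": {
  "travel": [
    [0,0,0],
    [0,0,-0.6],
    [0,0,-0.9],
    [0,0,-1],
    [0,0,-1],
    [0,0,-0.9],
    [0,0,0]
  ],
  "twist": [0,0,0,0,0,0,0],
  "newtons": 40
}}

```text
t: 6.65
eef_pos: [0.4126, -0.321, 0.1813]
ee_rot: [3.14, -0.003, 0.079]
force: [-0.6, 0.1, -1.9]
width: 0.0138
gripper_force: 40.0
```

```bash
python3 - <<'E'
from h import *
plan([.487,-.029,.18],.04,14)
E
```

```text
rows [[0.28, -0.81, 0.0], [0.28, -0.82, 0.0], [0.27, -0.82, 0.0], [0.27, -0.82, 0.0], [0.27, -0.82, 0.0], [0.27, -0.82, 0.0], [0.26, -0.82, 0.0], [0.26, -0.82, 0.0], [0.26, -0.82, 0.0], [0.26, -0.82, 0.0], [0.25, -0.82, 0.0], [0.25, -0.82, 0.0], [0.25, -0.82, 0.0], [0.25, -0.82, 0.0]] twist 0.018 x 14
```

Emit:
{"op": "play_rows", "data": {
  "travel": [
    [0.28,-0.82,0],
    [0.28,-0.82,0],
    [0.27,-0.82,0],
    [0.27,-0.82,0],
    [0.27,-0.82,0],
    [0.27,-0.82,0],
    [0.26,-0.82,0],
    [0.26,-0.82,0]
  ],
  "twist": [0,0,0,0,0,0,0,0]
}}

```text
t: 7.65
eef_pos: [0.452, -0.1522, 0.1783]
ee_rot: [-3.141, 0.002, 0.078]
force: [0.9, 0.2, -1.5]
width: 0.0137
gripper_force: 40.0
```

Emit:
{"op": "play_rows", "data": {
  "travel": [
    [0.26,-0.82,0],
    [0.26,-0.82,0],
    [0.25,-0.82,0],
    [0.25,-0.82,0],
    [0.25,-0.82,0],
    [0.25,-0.82,0],
    [0,0,0],
    [0,0,0]
  ],
  "twist": [0.1,0.1,0.1,0,0,0,0,0]
}}

```text
t: 8.65
eef_pos: [0.484, -0.0286, 0.1785]
ee_rot: [3.141, 0.001, 0.034]
force: [-0.4, 0.1, -1.8]
width: 0.0134
gripper_force: 40.0
```

```bash
python3 - <<'E'
from look import *
from station import models
s=arm.get_state();T=s["eef_pos"]
look("g4",[("keyfull",[T[0],T[1],T[2]-.0355,s["ee_rot"][2]]),("slot",[.487,-.029,.072,.035])],[(225,105,90,100),(200,160,90,80)],cams=("scene","top"),scale=4)
E
```

```text
[ 0.484  -0.0286  0.1785] [3.141e+00 1.000e-03 3.400e-02] 0.013420184651229454 [-0.4  0.1 -1.8]
```

View pics/g4.png

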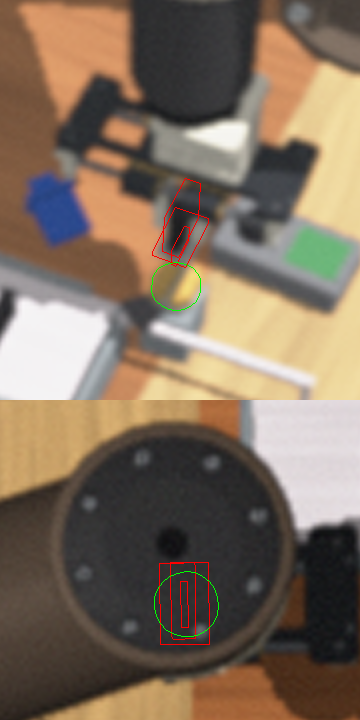

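```bash
python3 - <<'E'
from h import *
from station import models, arm
s=arm.get_state();T=s["eef_pos"]
f=dict(np.load("g4_scene.npz")); f0=dict(np.load("scene0.npz")); t0=dict(np.load("top0.npz"))
for n in("key",):
    for x in models.silhouettes(n,"scene")[:4]: print(x["confidence"],np.round(x["extent"]),x["pixels"].sum())
# brass
crops=[]
for nm,g,(u,v) in(("sc",f0,(268,176)),("top",t0,(248,211))):
    im=g["pixels"].astype(int); r,gg,b=im[...,0],im[...,1],im[...,2]
    m=((r-b)>60)&(gg>110); w=np.zeros_like(m); w[v-14:v+14,u-14:u+14]=1; m&=w
    n,l,st,ce=cv2.connectedComponentsWithStats(m.astype(np.uint8)); 
    print(nm,[(st[i].tolist(),np.round(ce[i],1).tolist(),np.round(back(g,ce[i],.083),4).tolist()) for i in range(1,n) if st[i][4]>15])
    crops.append(cv2.resize(g["pixels"][v-20:v+20,u-20:u+20,::-1],(400,400),interpolation=cv2.INTER_CUBIC))
im=f["pixels"][135:195,235:295,::-1]; crops2=cv2.resize(im,(400,400),interpolation=cv2.INTER_CUBIC)
cv2.imwrite("pics/c5.png",cv2.resize(np.hstack(crops+[crops2]),(800,267)))
E
```

```text
0.51 [240. 157.  16.  15.] 181
0.48 [273. 165.  15.  12.] 70
sc [([254, 162, 28, 28, 468], [267.2, 172.4], [0.4775, -0.0392, 0.083])]
top [([234, 202, 14, 23, 142], [237.1, 214.5], [0.4764, -0.0054, 0.083]), ([241, 205, 7, 16, 79], [243.8, 212.6], [0.4817, -0.0229, 0.083]), ([250, 205, 6, 17, 80], [252.2, 213.2], [0.4808, -0.0447, 0.083])]
```

View pics/c5.png

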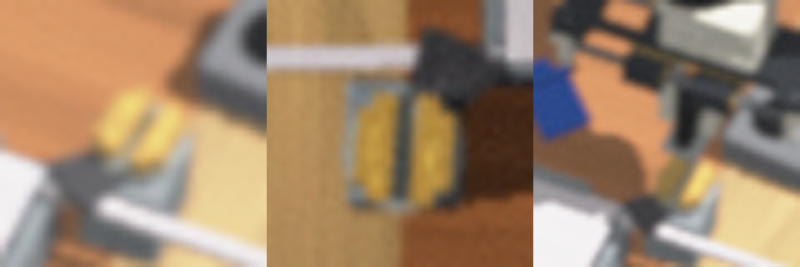

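```bash
python3 - <<'E'
from h import *
f0=dict(np.load("scene0.npz")); t0=dict(np.load("top0.npz"))
print(back(f0,(268.6,174.7),.084),back(t0,(248.0,213),.084))
a=np.linspace(0,2*np.pi,100)
for nm,g,(u,v) in(("sc",f0,(268,175)),("top",t0,(248,213))):
    im=g["pixels"]; hsv=cv2.cvtColor(im,cv2.COLOR_RGB2HSV).astype(int)
    print(nm); 
    if nm=="sc": print(hsv[v-10:v+11,u-12:u+13,1])
    m=(hsv[...,1]>(135 if nm=="sc" else 120))&(hsv[...,0]>17)&(hsv[...,0]<30)
    w=np.zeros_like(m); w[v-11:v+12,u-11:u+12]=1; m&=w
    n,l,st,ce=cv2.connectedComponentsWithStats(m.astype(np.uint8)); print([(st[i].tolist(),np.round(ce[i],1).tolist()) for i in range(1,n) if st[i][4]>10])
E
```

```text
[ 0.48507119 -0.03032621  0.084     ] [ 0.48097762 -0.03373247  0.084     ]
sc
[[133 133 133 133 132 133 134 132 133 134 133 133 135 133 134 133 133 134
  135 131 112  56  10   9  10]
 [132 133 133 135 132 134 132 133 133 134 132 133 132 132 132 135 134 133
  132 127 108  58   9  10  11]
 [134 135 132 133 132 130 131 132 133 133 132 131 132 133 134 134 133 131
  127 123 109  64  16   8   9]
 [135 136 133 133 133 134 133 131 133 133 132 132 132 130 133 135 135 130
  126 123 108  75  17   9   8]
 [134 136 135 135 135 133 135 133 134 132 130 131 130 130 130 135 135 132
  128 128 115  80  28   6   6]
 [133 134 135 137 135 135 135 135 132 130 127 127 126 127 128 127 130 133
  131 132 125  99  59  27   3]
 [135 133 134 133 135 135 135 133 132 130 125 123 124 123 112 104 115 127
  135 135 128 115  89  70  48]
 [134 134 133 133 133 133 135 133 129 129 126 124 127 117  89  83 103 120
  128 133 128 114 101  94  88]
 [133 134 133 134 133 131 129 128 128 127 128 127 126 111  87  98 112 121
  125 126 117 107 101 100  98]
 [135 134 134 133 133 133 128 128 126 129 129 127 122 100 101 116 122 124
  
[... 574 characters left out ...]
7   8  10  28  34  30  32  70 117 131 129 113  78  33
    8   8  51  87  92  92  91]
 [ 10   5  10  12  10  12   7   0   6   7  14  46  86  96  82  60  32   7
    8  10  61  88  92  91  90]
 [  5  10   7  10  10   7   5   7   2   2   2  17  33  35  21   8   5  12
   13  16  69  89  93  93  90]
 [  6   7   5  10   7   7   7   7   7  13  12   9   5   7   9  13  15  16
   13  24  71  90  92  92  90]
 [  6   9   5  10   7   7   7   7   6  13  16  17  15  16  15  16  18  18
   12  29  72  88  92  90  91]
 [  6   9   8   8   8   7   6   7   6   4   6  11  16  16  15  16  14  18
    5  37  78  91  90  90  90]]
[]
top
[([241, 205, 7, 16, 76], [244.2, 212.7]), ([250, 205, 6, 17, 82], [252.4, 213.4])]
```

Emit:
{"op": "play_rows", "data": {
  "travel": [
    [0.04,-0.03,0.5],
    [0,0,0.5],
    [0,0,0.26],
    [0,0,0]
  ],
  "twist": [0,0,0,0]
}}

```text
t: 9.3
eef_pos: [0.4852, -0.0278, 0.1467]
ee_rot: [3.141, 0.002, 0.034]
force: [-0.5, -0.2, -0.8]
width: 0.0138
gripper_force: 40.0
```

```bash
python3 - <<'E'
from look import *
s=arm.get_state();T=s["eef_pos"]
look("g6",[("keyfull",[T[0],T[1],T[2]-.0355,s["ee_rot"][2]])],[(245,140,50,50)],scale=12)
f=dict(np.load("g6_scene.npz")); a=cv2.imread("pics/g6.png"); b=cv2.resize(f["pixels"][140:190,245:295,::-1],(600,600),interpolation=cv2.INTER_CUBIC)
cv2.imwrite("pics/g6b.png",cv2.resize(np.hstack([a,b]),(800,400)))
E
```

```text
[ 0.4852 -0.0278  0.1467] [3.141e+00 2.000e-03 3.400e-02] 0.013771732493398208 [-0.5 -0.2 -0.8]
```

View pics/g6b.png

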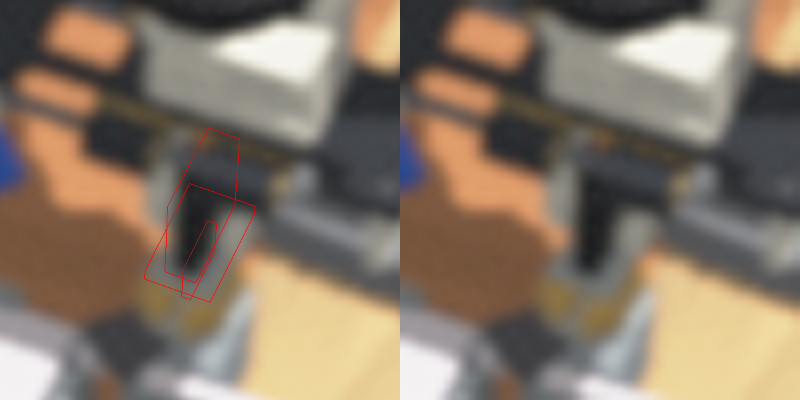

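Emit:
{"op": "play_rows", "data": {
  "travel": [
    [0,0,0.15],
    [0,0,0.15],
    [0,0,0.15],
    [0,0,0.08],
    [0,0,0]
  ],
  "twist": [0,0,0,0,0]
}}

```text
t: 9.98
eef_pos: [0.4877, -0.0275, 0.1381]
ee_rot: [3.141, -0.005, 0.036]
force: [-9.4, 2.1, 31.3]
width: 0.0141
gripper_force: 40.0
```

Emit:
{"op": "play_rows", "data": {
  "travel": [
    [-0.05,0,-0.14],
    [0,0.04,0],
    [0,0.04,0],
    [0,0.04,0],
    [0,0,0]
  ],
  "twist": [0,0,0,0,0]
}}

```text
t: 10.6
eef_pos: [0.484, -0.0309, 0.1372]
ee_rot: [3.141, 0.001, 0.033]
force: [0.1, -0.0, -1.6]
width: 0.0139
gripper_force: 40.0
```

Emit:
{"op": "play_rows", "data": {
  "travel": [
    [0,0,0.1],
    [0,0,0.08],
    [0,0,0]
  ],
  "twist": [0,0,0]
}}

```text
t: 10.98
eef_pos: [0.4843, -0.0307, 0.1329]
ee_rot: [3.141, 0.001, 0.034]
force: [-0.7, 0.6, -1.4]
width: 0.0138
gripper_force: 40.0
```

Emit:
{"op": "play_rows", "data": {
  "travel": [
    [0,0,0.1],
    [0,0,0.08],
    [0,0,0]
  ],
  "twist": [0,0,0]
}}

```text
t: 11.35
eef_pos: [0.4844, -0.0307, 0.1286]
ee_rot: [3.142, 0.0, 0.034]
force: [-0.4, -0.3, -1.1]
width: 0.0136
gripper_force: 40.0
```

Emit:
{"op": "play_rows", "data": {
  "travel": [
    [0,0,0],
    [0,0,0],
    [0,0,0],
    [0,0,0]
  ],
  "twist": [0.8,0.8,0.8,0]
}}

```text
t: 11.85
eef_pos: [0.4841, -0.0315, 0.1288]
ee_rot: [3.14, 0.0, -0.328]
force: [0.8, -4.7, -0.9]
width: 0.014
gripper_force: 40.0
```

Emit:
{"op": "play_rows", "data": {
  "travel": [
    [0,0,0],
    [0,0,0],
    [0,0,0],
    [0,0,0],
    [0,0,0],
    [0,0,0]
  ],
  "twist": [0.9,0.9,0.9,0.9,0.9,0]
}}

```text
t: 12.6
eef_pos: [0.4836, -0.0316, 0.1286]
ee_rot: [3.139, -0.0, -1.003]
force: [-1.9, -3.7, -0.4]
width: 0.0139
gripper_force: 40.0
```

```bash
python3 - <<'E'
from look import *
s=arm.get_state();print(s["force"],s["moment"],s["q"])
E
```

```text
[-1.93062036 -3.7221585  -0.35962619] [-1.77882174  0.78557748  0.08144804] [ 0.34227316  0.16119613 -0.55693352  0.00086777 -0.85500311  0.22539806]
```

Emit:
{"op": "play_rows", "data": {
  "travel": [
    [0,0,0],
    [0,0,0],
    [0,0,0],
    [0,0,0],
    [0,0,0],
    [0,0,0]
  ],
  "twist": [0.9,0.9,0.9,0.9,0.7,0]
}}

```text
t: 13.35
eef_pos: [0.4834, -0.0311, 0.1285]
ee_rot: [3.139, -0.001, -1.645]
force: [-3.0, -2.0, -1.0]
width: 0.014
gripper_force: 40.0
```

```bash
python3 - <<'E'
from look import *
s=arm.get_state();print(s["force"],s["moment"],s["q"])
E
```

```text
[-3.02136063 -2.0313422  -0.98853048] [-0.91267384  1.52815584  0.08765149] [ 3.42712507e-01  1.61199567e-01 -5.56964371e-01 -2.13761657e-04
 -8.54903345e-01 -4.17129549e-01]
```

Still friction only; turn on until the stop.

Emit:
{"op": "play_rows", "data": {
  "travel": [
    [0,0,0],
    [0,0,0],
    [0,0,0]
  ],
  "twist": [0.5,0.4,0]
}}

```text
t: 13.72
eef_pos: [0.4833, -0.031, 0.1284]
ee_rot: [3.139, -0.001, -1.778]
force: [-4.9, -3.1, 0.5]
width: 0.014
gripper_force: 40.2
```

```bash
python3 - <<'E'
from look import *
s=arm.get_state();print(s["force"],s["moment"],s["q"])
E
```

```text
[-4.89784921 -3.10377151  0.53007367] [-1.00971991  1.86754157  0.61100904] [ 3.43088929e-01  1.61251292e-01 -5.57064453e-01 -1.02018423e-04
 -8.55132343e-01 -5.50279042e-01]
```

Emit:
{"op": "play_rows", "data": {
  "travel": [
    [0,0,0.03],
    [0,0,0],
    [0,0,0]
  ],
  "twist": [-0.7,-0.7,0]
}}

```text
t: 14.1
eef_pos: [0.4848, -0.0302, 0.1281]
ee_rot: [-3.141, 0.001, -1.57]
force: [-0.6, 0.0, -2.5]
width: 0.014
gripper_force: 40.0
```

Emit:
{"op": "play_rows", "data": {
  "travel": [
    [0,0,0],
    [0,0,0],
    [0,0,0],
    [0,0,0]
  ],
  "twist": [0,0,0,0],
  "fingers": 0.8
}}

```text
t: 14.6
eef_pos: [0.4846, -0.0306, 0.1281]
ee_rot: [-3.141, 0.0, -1.572]
force: [-0.1, 0.9, 0.7]
width: 0.0481
gripper_force: 0.0
```

```bash
python3 - <<'E'
from look import *
plan([.484,-.031,.22],-1.57,4)
look("g7",[],[(240,135,60,60)],scale=8)
E
```

```text
rows [[0.0, 0.01, -0.92], [0.0, 0.01, -0.92], [0.0, 0.01, -0.92], [0.0, 0.01, -0.92]] twist -0.003 x 4
[ 0.4846 -0.0306  0.1281] [-3.141  0.    -1.572] 0.048092397406687915 [-0.1  0.9  0.7]
```

View pics/g7.png

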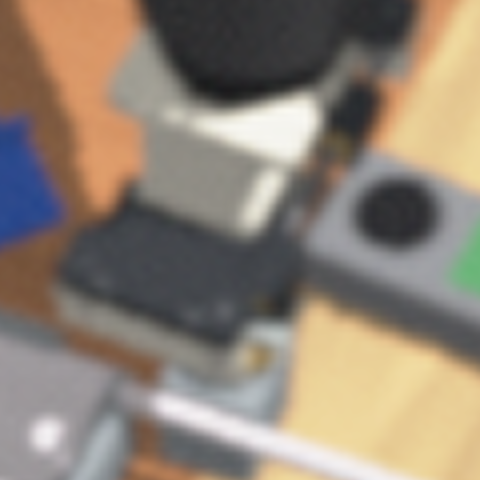

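Emit:
{"op": "play_rows", "data": {
  "travel": [
    [0,0,-0.6],
    [0,0,-0.9],
    [0,0,-0.9],
    [0,0,-0.9],
    [0,0,-0.7],
    [0,0,-0.2]
  ],
  "twist": [0,0,0,0,0,0],
  "fingers": 0.6
}}

```text
t: 15.4
eef_pos: [0.4852, -0.0305, 0.2351]
ee_rot: [-3.139, 0.001, -1.571]
force: [-0.4, 0.2, -0.6]
width: 0.0525
gripper_force: 0.0
```

```bash
python3 - <<'E'
from look import *
plan([.585,-.15,.20],.04,11)
E
```

```text
rows [[0.43, -0.36, 0.13], [0.48, -0.3, 0.13], [0.52, -0.22, 0.13], [0.55, -0.14, 0.13], [0.56, -0.06, 0.13], [0.57, 0.02, 0.13], [0.56, 0.1, 0.13], [0.54, 0.18, 0.13], [0.5, 0.26, 0.13], [0.46, 0.33, 0.13], [0.41, 0.39, 0.13]] twist -0.976 x 11
```

Emit:
{"op": "play_rows", "data": {
  "travel": [
    [0.43,-0.36,0.13],
    [0.48,-0.3,0.13],
    [0.52,-0.22,0.13],
    [0.55,-0.14,0.13],
    [0.56,-0.06,0.13],
    [0.57,0.02,0.13],
    [0.56,0.1,0.13],
    [0.54,0.18,0.13]
  ],
  "twist": [-0.98,-0.98,-0.98,-0.98,-0.98,-0.98,-0.98,-0.98]
}}

```text
t: 16.4
eef_pos: [0.5574, -0.1177, 0.2066]
ee_rot: [3.141, 0.001, -0.391]
force: [0.9, 0.5, 1.0]
width: 0.0522
gripper_force: 0.0
```

Emit:
{"op": "play_rows", "data": {
  "travel": [
    [0.5,0.26,0.13],
    [0.46,0.33,0.13],
    [0.41,0.39,0.13],
    [0,0,0]
  ],
  "twist": [-0.98,-0.98,-0.98,0]
}}

```text
t: 16.9
eef_pos: [0.5846, -0.1502, 0.1964]
ee_rot: [-3.142, 0.002, 0.045]
force: [-0.6, 0.4, 0.3]
width: 0.0527
gripper_force: 0.0
```

```bash
python3 - <<'E'
from h import *
from station import imaging, models
f=imaging.grab_frame("scene"); np.savez("k1.npz",**f)
for n in("key","slot","carrier0"):
    r=models.silhouettes(n,"scene"); print(n,[(round(x["confidence"],2),np.round(x["extent"],1).tolist(),int(x["pixels"].sum())) for x in r][:5])
# key upright prediction
m=render(f,P["key"],[.4846,-.0306,.0926,-1.57]); ys,xs=np.where(m>.5); print("pred upright",xs.min(),xs.max(),ys.min(),ys.max())
# dark pixels around lock
g=f["pixels"][140:185,250:290].astype(int).max(2); ys,xs=np.where(g<60); print("dark",len(xs),xs.min()+250,xs.max()+250,ys.min()+140,ys.max()+140)
E
```

```text
key [(0.57, [271.9, 168.9, 17.8, 19.7], 231)]
slot [(0.26, [301.0, 282.4, 36.7, 35.3], 869)]
carrier0 [(0.96, [369.9, 253.8, 16.9, 30.7], 424), (0.75, [338.5, 242.2, 27.3, 26.5], 404), (0.68, [375.6, 218.4, 20.8, 25.0], 331)]
pred upright 261 277 161 178
dark 139 250 289 149 171
```

Emit:
{"op": "play_rows", "data": {
  "travel": [
    [0,0,0.8],
    [0,0,0.9],
    [0,0,0.9],
    [0,0,0.9],
    [0,0,0.6],
    [0,0,0]
  ],
  "twist": [0,0,0,0,0,0]
}}

```text
t: 17.85
eef_pos: [0.5841, -0.1495, 0.094]
ee_rot: [-3.142, 0.002, 0.045]
force: [0.1, -0.1, -0.1]
width: 0.0524
gripper_force: 0.0
```

Emit:
{"op": "play_rows", "data": {
  "travel": [
    [0,0,0],
    [0,0,0],
    [0,0,0],
    [0,0,0]
  ],
  "twist": [0,0,0,0],
  "fingers": 0,
  "newtons": 25
}}

```text
t: 18.35
eef_pos: [0.5849, -0.1497, 0.0951]
ee_rot: [-3.142, -0.001, 0.046]
force: [0.2, 0.2, 0.3]
width: 0.0185
gripper_force: 0.0
```

Emit:
{"op": "play_rows", "data": {
  "travel": [
    [0,0,0],
    [0,0,0]
  ],
  "twist": [0,0]
}}

```text
t: 18.6
eef_pos: [0.5848, -0.1498, 0.0951]
ee_rot: [3.141, -0.0, 0.046]
force: [-0.8, -0.2, 2.8]
width: 0.0135
gripper_force: 25.0
```

Emit:
{"op": "play_rows", "data": {
  "travel": [
    [0,-0.4,0],
    [0,-0.8,0],
    [0,-1,0],
    [0,-1,0],
    [0,-1,0],
    [0,-1,0],
    [0,-1,0],
    [0,-0.7,0]
  ],
  "twist": [0,0,0,0,0,0,0,0]
}}

```text
t: 19.6
eef_pos: [0.5779, 0.0245, 0.0951]
ee_rot: [-3.141, -0.002, 0.047]
force: [7.0, -3.0, -2.6]
width: 0.0141
gripper_force: 25.0
```

Emit:
{"op": "play_rows", "data": {
  "travel": [
    [0,-0.2,0],
    [0,-0.2,0],
    [0,0,0]
  ],
  "twist": [0,0,0]
}}

```text
t: 19.98
eef_pos: [0.5776, 0.0296, 0.0951]
ee_rot: [3.137, -0.001, 0.047]
force: [12.1, -22.1, -4.9]
width: 0.0138
gripper_force: 25.0
```

Emit:
{"op": "play_rows", "data": {
  "travel": [
    [0,0,0],
    [0,0,0],
    [0,0,-0.4],
    [0,0,-1],
    [0,0,-1],
    [0,0,-1],
    [0,0,-1],
    [0,0,-0.8]
  ],
  "twist": [0,0,0,0,0,0,0,0],
  "fingers": 0.6
}}

```text
t: 20.98
eef_pos: [0.5763, 0.0332, 0.2267]
ee_rot: [-3.141, -0.001, 0.046]
force: [0.2, -0.3, -0.2]
width: 0.0527
gripper_force: 0.0
```

```bash
cat > car.py <<'E'
from h import *
from station import imaging, models
def car(tag):
    V={}
    for c in("scene","top"):
        f=imaging.grab_frame(c); np.savez(f"{tag}_{c}.npz",**f); r=models.silhouettes("carrier0",c)
        V[c]=(f,[x for x in r if x["confidence"]>.4 and x["pixels"].sum()<900])
        for x in V[c][1]:
            rgb=f["pixels"][x["pixels"]].mean(0); print(c,round(x["confidence"],2),np.round(x["extent"],1).tolist(),rgb.round().tolist())
            if rgb.max()-rgb.min()>60: continue
            e=x["extent"]; X=back(f,e[:2],.025); best=min((fit([(f,x["pixels"])],"carrier",[X[0],X[1],0,y]) for y in(-.4,.3,1.2,2.)),key=lambda t:t[1])
            print("   fit",np.round(best[0],4),round(best[1],1))
E
python3 -c "
from car import *
car('c1')
from station import arm; print(arm.get_state()['eef_pos'],arm.get_state()['width'])"
```

```text
scene 0.88 [337.5, 243.3, 30.3, 26.0] [135.0, 80.0, 148.0]
scene 0.74 [369.2, 254.0, 19.8, 30.8] [224.0, 218.0, 211.0]
   fit [0.5933 0.3785 0.     0.1577] 2.1
scene 0.69 [376.0, 219.6, 22.7, 24.6] [230.0, 223.0, 216.0]
   fit [ 0.4497  0.3586  0.     -0.2087] 3.0
[0.57618391 0.03304817 0.22523362] 0.05274697368069829
```

```bash
python3 - <<'E'
from h import *
plan([.593,.379,.16],-1.386,16)
E
```

```text
rows [[0.08, -0.86, 0.16], [0.0, -0.87, 0.16], [-0.07, -0.86, 0.16], [-0.15, -0.85, 0.16], [-0.23, -0.84, 0.16], [-0.3, -0.81, 0.16], [-0.37, -0.78, 0.16], [-0.44, -0.75, 0.16], [-0.5, -0.7, 0.16], [-0.56, -0.66, 0.16], [-0.62, -0.6, 0.16], [-0.67, -0.55, 0.16], [-0.72, -0.48, 0.16], [-0.76, -0.42, 0.16], [-0.79, -0.35, 0.16], [-0.82, -0.27, 0.16]] twist 0.597 x 16
```

Emit:
{"op": "play_rows", "data": {
  "travel": [
    [0.08,-0.86,0.16],
    [0.0,-0.87,0.16],
    [-0.07,-0.86,0.16],
    [-0.15,-0.85,0.16],
    [-0.23,-0.84,0.16],
    [-0.3,-0.81,0.16],
    [-0.37,-0.78,0.16],
    [-0.44,-0.75,0.16]
  ],
  "twist": [0.6,0.6,0.6,0.6,0.6,0.6,0.6,0.6],
  "fingers": 1.0
}}

```text
t: 22.18
eef_pos: [0.5842, 0.2062, 0.1915]
ee_rot: [3.14, 0.001, -0.677]
force: [0.4, -0.9, -0.4]
width: 0.0874
gripper_force: 0.0
```

Emit:
{"op": "play_rows", "data": {
  "travel": [
    [-0.5,-0.7,0.16],
    [-0.56,-0.66,0.16],
    [-0.62,-0.6,0.16],
    [-0.67,-0.55,0.16],
    [-0.72,-0.48,0.16],
    [-0.76,-0.42,0.16],
    [-0.79,-0.35,0.16],
    [-0.82,-0.27,0.16]
  ],
  "twist": [0.6,0.6,0.6,0.6,0.6,0.6,0.6,0.6]
}}

```text
t: 23.18
eef_pos: [0.594, 0.3786, 0.1593]
ee_rot: [3.14, -0.001, -1.397]
force: [-0.5, 0.9, -0.3]
width: 0.0875
gripper_force: 0.0
```

```bash
python3 - <<'E'
from car import *
car('c2')
P["tip"]=[box(-9.5,9.5,-44,44,-19,0)]
from station import arm; s=arm.get_state(); print(s['eef_pos'],s['ee_rot'],s['q'])
plan([.593,.379,.075],-1.386,4)
f=dict(np.load("c2_scene.npz"))
show([f],[("tip",[*s["eef_pos"],s["ee_rot"][2]])],"pics/c2.png",[(310,190,100,90)],6)
E
```

```text
scene 0.97 [337.9, 239.4, 25.9, 29.1] [118.0, 72.0, 129.0]
   fit [0.5821 0.2613 0.     1.1197] 1.3
scene 0.84 [369.5, 255.4, 17.3, 34.9] [215.0, 206.0, 198.0]
   fit [0.5978 0.3768 0.     0.2469] 54.2
top 0.9 [108.3, 222.7, 15.4, 34.3] [181.0, 175.0, 164.0]
   fit [ 0.45    0.3527  0.     -0.1857] 11.0
top 0.89 [145.3, 176.6, 34.6, 25.0] [73.0, 35.0, 82.0]
   fit [0.5814 0.257  0.     1.1314] 1.8
[0.59398369 0.37805714 0.15947109] [ 3.13965416e+00 -1.20923618e-03 -1.39243270e+00] [ 8.42576283e-01  4.64108306e-01 -2.59493074e-02 -2.74869110e-04
 -1.08301053e+00 -6.64084731e-01]
rows [[-0.01, 0.01, 0.84], [-0.01, 0.01, 0.84], [-0.01, 0.01, 0.84], [-0.01, 0.01, 0.84]] twist -0.011 x 4
```

View pics/c2.png

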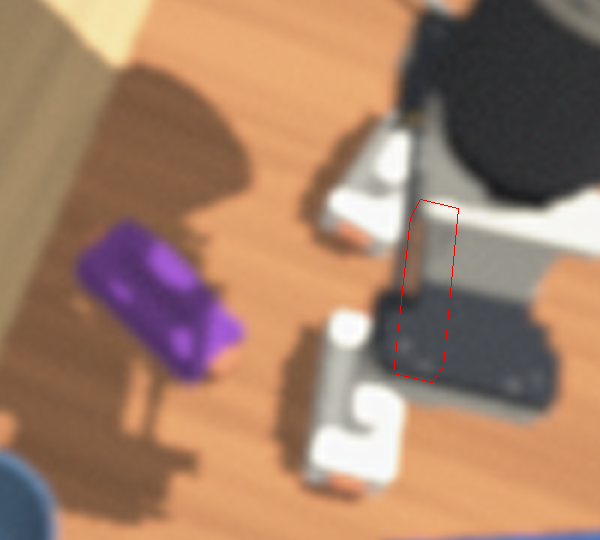

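Emit:
{"op": "play_rows", "data": {
  "travel": [
    [0,0,0.8],
    [0,0,0.9],
    [0,0,0.9],
    [0,0,0.8],
    [0,0,0.6],
    [0,0,0.42],
    [0,0,0]
  ],
  "twist": [0,0,0,0,0,0,0]
}}

```text
t: 24.25
eef_pos: [0.5944, 0.3779, 0.0495]
ee_rot: [3.141, -0.001, -1.394]
force: [0.6, -0.2, 0.1]
width: 0.088
gripper_force: 0.0
```

Emit:
{"op": "play_rows", "data": {
  "travel": [
    [0,0,0],
    [0,0,0],
    [0,0,0],
    [0,0,0],
    [0,0,0]
  ],
  "twist": [0,0,0,0,0],
  "fingers": 0.4,
  "newtons": 30
}}

```text
t: 24.88
eef_pos: [0.5947, 0.3783, 0.0507]
ee_rot: [-3.141, 0.0, -1.394]
force: [-1.3, -0.8, 3.6]
width: 0.0561
gripper_force: 30.0
```

Emit:
{"op": "play_rows", "data": {
  "travel": [
    [0,0,-0.5],
    [0,0,-0.9],
    [0,0,-0.9],
    [0,0,-0.9],
    [0,0,-0.9],
    [0,0,-0.4]
  ],
  "twist": [0,0,0,0,0,0]
}}

```text
t: 25.62
eef_pos: [0.5951, 0.3785, 0.1648]
ee_rot: [-3.14, 0.001, -1.394]
force: [0.2, -0.1, -2.6]
width: 0.056
gripper_force: 30.0
```

```bash
python3 - <<'E'
from h import *
from station import imaging, models, arm
s=arm.get_state(); print(s["eef_pos"],s["ee_rot"],s["force"],s["width"])
f=imaging.grab_frame("scene"); np.savez("c3.npz",**f)
for x in models.silhouettes("carrier0","scene")[:5]: print(round(x["confidence"],2),np.round(x["extent"],1),int(x["pixels"].sum()))
m=render(f,P["carrier"],[*(s["eef_pos"]-[0,0,.05]),s["ee_rot"][2]+1.571]); ys,xs=np.where(m>.5); print("pred",xs.min(),xs.max(),ys.min(),ys.max())
plan([.585,-.150,.15],-1.531,24)
E
```

```text
[0.59512584 0.37851852 0.16476749] [-3.13974599e+00  1.24166228e-03 -1.39425121e+00] [ 0.16047784 -0.07348793 -2.61188117] 0.05603183249798008
0.9 [338.3 242.8  26.8  24.3] 433
0.54 [373.6 239.9  10.9  34.1] 49
0.49 [369.9 220.9  17.7  22.3] 191
0.34 [273.4 207.7  53.1  46.5] 1656
pred 370 387 225 259
rows [[0.86, 0.17, 0.02], [0.87, 0.17, 0.02], [0.87, 0.16, 0.02], [0.87, 0.16, 0.02], [0.87, 0.15, 0.02], [0.87, 0.15, 0.02], [0.87, 0.14, 0.02], [0.87, 0.14, 0.02], [0.87, 0.13, 0.02], [0.87, 0.13, 0.02], [0.87, 0.12, 0.02], [0.87, 0.12, 0.02], [0.87, 0.11, 0.02], [0.87, 0.11, 0.02], [0.88, 0.1, 0.02], [0.88, 0.1, 0.02], [0.88, 0.09, 0.02], [0.88, 0.09, 0.02], [0.88, 0.08, 0.02], [0.88, 0.08, 0.02], [0.88, 0.07, 0.02], [0.88, 0.07, 0.02], [0.88, 0.06, 0.02], [0.88, 0.06, 0.02]] twist 0.038 x 24
```

Emit:
{"op": "play_rows", "data": {
  "travel": [
    [0.86,0.17,-0.05],
    [0.87,0.17,-0.05],
    [0.87,0.16,-0.05],
    [0.87,0.16,-0.05],
    [0.87,0.15,-0.05],
    [0.87,0.15,-0.05],
    [0.87,0.14,-0.05],
    [0.87,0.14,-0.05]
  ],
  "twist": [0.04,0.04,0.04,0.04,0.04,0.04,0.04,0.04]
}}

```text
t: 26.72
eef_pos: [0.5909, 0.2003, 0.173]
ee_rot: [-3.142, 0.0, -1.443]
force: [0.1, 0.2, -2.3]
width: 0.0558
gripper_force: 30.0
```

Emit:
{"op": "play_rows", "data": {
  "travel": [
    [0.87,0.13,0],
    [0.87,0.13,0],
    [0.87,0.12,0],
    [0.87,0.12,0],
    [0.87,0.11,0],
    [0.87,0.11,0],
    [0.88,0.1,0],
    [0.88,0.1,0]
  ],
  "twist": [0.04,0.04,0.04,0.04,0.04,0.04,0.04,0.04]
}}

```text
t: 27.72
eef_pos: [0.5868, 0.0243, 0.1728]
ee_rot: [-3.142, -0.0, -1.491]
force: [0.3, 0.8, -2.9]
width: 0.0556
gripper_force: 30.0
```

Emit:
{"op": "play_rows", "data": {
  "travel": [
    [0.88,0.09,0],
    [0.88,0.09,0],
    [0.88,0.08,0],
    [0.88,0.08,0],
    [0.88,0.07,0],
    [0.88,0.07,0],
    [0.88,0.06,0],
    [0.88,0.06,0]
  ],
  "twist": [0.04,0.04,0.04,0.04,0.04,0.04,0.02,0]
}}

```text
t: 28.72
eef_pos: [0.5822, -0.1523, 0.1728]
ee_rot: [3.142, -0.0, -1.53]
force: [0.3, 0.8, -1.9]
width: 0.0559
gripper_force: 30.0
```

```bash
python3 - <<'E'
from h import *
plan([.585,-.150,.065],-1.532,6)
from station import imaging, models
for c in("scene","top"):
    f=imaging.grab_frame(c); print(c,[(round(x["confidence"],2),np.round(x["extent"]).tolist()) for n in("carrier0",) for x in models.boxes_of(n,c)],[(round(x["confidence"],2),np.round(x["extent"]).tolist()) for x in models.boxes_of("key",c)])
E
```

```text
rows [[-0.01, -0.02, 0.72], [-0.01, -0.02, 0.72], [-0.01, -0.02, 0.72], [-0.01, -0.02, 0.72], [-0.01, -0.02, 0.72], [-0.01, -0.02, 0.72]] twist 0.003 x 6
scene [(0.97, [339.0, 242.0, 24.0, 28.0]), (0.9, [376.0, 219.0, 24.0, 24.0]), (0.64, [223.0, 174.0, 22.0, 25.0])] [(0.72, [247.0, 204.0, 116.0, 69.0]), (0.6, [273.0, 169.0, 19.0, 21.0]), (0.55, [241.0, 160.0, 14.0, 12.0])]
top [(0.91, [108.0, 224.0, 20.0, 34.0]), (0.75, [145.0, 176.0, 36.0, 28.0])] [(0.6, [249.0, 215.0, 24.0, 15.0]), (0.56, [303.0, 243.0, 27.0, 25.0])]
```

Emit:
{"op": "play_rows", "data": {
  "travel": [
    [-0.09,-0.15,0.5],
    [0,0,0.9],
    [0,0,0.9],
    [0,0,0.9],
    [0,0,0.7],
    [0,0,0.4],
    [0,0,0.2],
    [0,0,0]
  ],
  "twist": [0,0,0,0,0,0,0,0]
}}

```text
t: 30.02
eef_pos: [0.5862, -0.1484, 0.0604]
ee_rot: [-3.141, -0.0, -1.529]
force: [0.4, -0.2, -2.2]
width: 0.0558
gripper_force: 30.0
```

Emit:
{"op": "play_rows", "data": {
  "travel": [
    [0,0,0.1],
    [0,0,0.1],
    [0,0,0]
  ],
  "twist": [0,0,0]
}}

```text
t: 30.4
eef_pos: [0.586, -0.1485, 0.0553]
ee_rot: [-3.142, 0.0, -1.529]
force: [-0.7, -0.2, -2.8]
width: 0.0557
gripper_force: 30.0
```

Emit:
{"op": "play_rows", "data": {
  "travel": [
    [0,0,0.04],
    [0,0,0]
  ],
  "twist": [0,0]
}}

```text
t: 30.65
eef_pos: [0.5862, -0.1485, 0.0546]
ee_rot: [-3.141, -0.0, -1.529]
force: [-0.7, 0.3, 0.9]
width: 0.0557
gripper_force: 30.0
```

Emit:
{"op": "play_rows", "data": {
  "travel": [
    [0,0,0],
    [0,0,0],
    [0,0,-0.4],
    [0,0,-0.8],
    [0,0,-1],
    [0,0,-1],
    [0,0,-1],
    [0,0,-0.8]
  ],
  "twist": [0,0,0,0,0,0,0,0],
  "fingers": 0.74
}}

```text
t: 31.65
eef_pos: [0.5863, -0.1485, 0.1814]
ee_rot: [-3.14, -0.0, -1.529]
force: [-0.3, -0.7, 0.8]
width: 0.0651
gripper_force: 0.0
```

```bash
python3 - <<'E'
from car import *
car('c4')
from station import arm; print(arm.get_state()["width"])
plan([.450,.359,.17],-1.76,24)
E
```

```text
scene 0.89 [375.6, 218.6, 20.2, 26.1] [233.0, 228.0, 222.0]
   fit [0.4498 0.3585 0.     2.9745] 6.6
scene 0.75 [337.8, 242.7, 27.5, 23.3] [134.0, 79.0, 150.0]
scene 0.63 [226.6, 192.7, 20.9, 21.7] [236.0, 234.0, 231.0]
   fit [ 0.5703 -0.1491  0.      0.0659] 43.6
top 0.73 [146.3, 176.9, 37.5, 27.4] [123.0, 59.0, 145.0]
top 0.71 [107.3, 221.8, 20.3, 36.6] [202.0, 195.0, 185.0]
   fit [ 0.4496  0.3531  0.     -0.2061] 3.2
0.06500472195826741
rows [[-0.85, 0.19, 0.02], [-0.85, 0.2, 0.02], [-0.85, 0.21, 0.02], [-0.85, 0.22, 0.02], [-0.85, 0.22, 0.02], [-0.84, 0.23, 0.02], [-0.84, 0.24, 0.02], [-0.84, 0.25, 0.02], [-0.84, 0.26, 0.02], [-0.83, 0.26, 0.02], [-0.83, 0.27, 0.02], [-0.83, 0.28, 0.02], [-0.83, 0.29, 0.02], [-0.82, 0.3, 0.02], [-0.82, 0.3, 0.02], [-0.82, 0.31, 0.02], [-0.81, 0.32, 0.02], [-0.81, 0.33, 0.02], [-0.81, 0.34, 0.02], [-0.81, 0.34, 0.02], [-0.8, 0.35, 0.02], [-0.8, 0.36, 0.02], [-0.8, 0.37, 0.02], [-0.79, 0.37, 0.02]] twist 0.064 x 24
```

Emit:
{"op": "play_rows", "data": {
  "travel": [
    [-0.85,0.19,0],
    [-0.85,0.2,0],
    [-0.85,0.21,0],
    [-0.85,0.22,0],
    [-0.85,0.22,0],
    [-0.84,0.23,0],
    [-0.84,0.24,0],
    [-0.84,0.25,0]
  ],
  "twist": [0.06,0.06,0.06,0.06,0.06,0.06,0.06,0.06],
  "fingers": 1.0
}}

```text
t: 32.85
eef_pos: [0.5395, 0.0209, 0.1784]
ee_rot: [3.14, -0.001, -1.602]
force: [0.3, -0.1, -0.4]
width: 0.0877
gripper_force: 0.0
```

Emit:
{"op": "play_rows", "data": {
  "travel": [
    [-0.84,0.26,0],
    [-0.83,0.26,0],
    [-0.83,0.27,0],
    [-0.83,0.28,0],
    [-0.83,0.29,0],
    [-0.82,0.3,0],
    [-0.82,0.3,0],
    [-0.82,0.31,0]
  ],
  "twist": [0.06,0.06,0.06,0.06,0.06,0.06,0.06,0.06]
}}

```text
t: 33.85
eef_pos: [0.4932, 0.1895, 0.1784]
ee_rot: [3.14, -0.001, -1.674]
force: [0.3, -0.9, -0.0]
width: 0.0878
gripper_force: 0.0
```

Emit:
{"op": "play_rows", "data": {
  "travel": [
    [-0.81,0.32,0],
    [-0.81,0.33,0],
    [-0.81,0.34,0],
    [-0.81,0.34,0],
    [-0.8,0.35,0],
    [-0.8,0.36,0],
    [-0.8,0.37,0],
    [-0.79,0.37,0]
  ],
  "twist": [0.07,0.07,0.07,0.07,0.07,0.07,0.07,0.07]
}}

```text
t: 34.85
eef_pos: [0.4468, 0.3583, 0.1783]
ee_rot: [3.141, -0.002, -1.758]
force: [-0.1, -0.3, -0.8]
width: 0.0876
gripper_force: 0.0
```

```bash
python3 - <<'E'
from h import *
from station import imaging, models,arm
f=imaging.grab_frame("scene"); print([(round(x["confidence"],2),np.round(x["extent"]).tolist()) for x in models.boxes_of("carrier0","scene")])
plan([.450,.359,.05],-1.755,6); print(arm.get_state()["eef_pos"])
E
```

```text
[(0.78, [227.0, 193.0, 20.0, 21.0]), (0.74, [247.0, 199.0, 111.0, 67.0]), (0.63, [376.0, 218.0, 22.0, 28.0]), (0.57, [337.0, 241.0, 24.0, 21.0])]
rows [[-0.0, -0.02, 0.85], [-0.0, -0.02, 0.85], [-0.0, -0.02, 0.85], [-0.0, -0.02, 0.85], [-0.0, -0.02, 0.85], [-0.0, -0.02, 0.85]] twist -0.001 x 6
[0.44677025 0.35924322 0.17822441]
```

Emit:
{"op": "play_rows", "data": {
  "travel": [
    [0,-0.12,0.7],
    [0,0,0.9],
    [0,0,0.9],
    [0,0,0.9],
    [0,0,0.8],
    [0,0,0.6],
    [0,0,0.35],
    [0,0,0]
  ],
  "twist": [0,0,0,0,0,0,0,0]
}}

```text
t: 35.95
eef_pos: [0.4503, 0.357, 0.0499]
ee_rot: [3.141, -0.001, -1.757]
force: [0.4, -0.2, 0.2]
width: 0.0878
gripper_force: 0.0
```

Emit:
{"op": "play_rows", "data": {
  "travel": [
    [0,0,0],
    [0,0,0],
    [0,0,0],
    [0,0,0],
    [0,0,0],
    [0,0,0]
  ],
  "twist": [0,0,0,0,0,0],
  "fingers": 0.4
}}

```text
t: 36.7
eef_pos: [0.4505, 0.3576, 0.0509]
ee_rot: [-3.141, 0.0, -1.757]
force: [-1.0, -0.2, 4.8]
width: 0.0557
gripper_force: 30.0
```

Emit:
{"op": "play_rows", "data": {
  "travel": [
    [0,0,-0.5],
    [0,0,-0.9],
    [0,0,-1],
    [0,0,-1],
    [0,0,-1],
    [0,0,-0.6],
    [0,0,0]
  ],
  "twist": [0,0,0,0,0,0,0]
}}

```text
t: 37.58
eef_pos: [0.4506, 0.3579, 0.1766]
ee_rot: [-3.141, 0.002, -1.757]
force: [-0.6, -0.6, -2.5]
width: 0.056
gripper_force: 30.0
```

```bash
python3 - <<'E'
from h import *
plan([.5839,-.2035,.175],-1.529,26)
E
```

```text
rows [[0.81, -0.36, 0.0], [0.81, -0.35, 0.0], [0.82, -0.35, 0.0], [0.82, -0.34, 0.0], [0.82, -0.33, 0.0], [0.83, -0.33, 0.0], [0.83, -0.32, 0.0], [0.83, -0.31, 0.0], [0.83, -0.3, 0.0], [0.84, -0.3, 0.0], [0.84, -0.29, 0.0], [0.84, -0.28, 0.0], [0.84, -0.27, 0.0], [0.85, -0.27, 0.0], [0.85, -0.26, 0.0], [0.85, -0.25, 0.0], [0.85, -0.24, 0.0], [0.86, -0.24, 0.0], [0.86, -0.23, 0.0], [0.86, -0.22, 0.0], [0.86, -0.21, 0.0], [0.86, -0.21, 0.0], [0.86, -0.2, 0.0], [0.87, -0.19, 0.0], [0.87, -0.18, 0.0], [0.87, -0.18, 0.0]] twist -0.059 x 26
```

```bash
python3 - <<'E'
from h import *
plan([.59,.06,.205],-1.62,14)
from station import arm
s=arm.get_state(); s=dict(s); s["eef_pos"]=np.array([.59,.06,.205]); s["ee_rot"]=np.array([0,0,-1.62]); plan([.588,-.2035,.205],-1.529,12,s)
E
```

```text
rows [[0.76, -0.55, -0.08], [0.77, -0.54, -0.08], [0.77, -0.53, -0.08], [0.78, -0.53, -0.08], [0.78, -0.52, -0.08], [0.79, -0.51, -0.08], [0.79, -0.5, -0.08], [0.8, -0.5, -0.08], [0.8, -0.49, -0.08], [0.81, -0.48, -0.08], [0.81, -0.47, -0.08], [0.82, -0.46, -0.08], [0.82, -0.46, -0.08], [0.83, -0.45, -0.08]] twist -0.065 x 14
rows [[0.88, -0.04, -0.0], [0.88, -0.03, -0.0], [0.88, -0.02, -0.0], [0.88, -0.02, -0.0], [0.88, -0.01, -0.0], [0.88, -0.0, -0.0], [0.88, 0.0, -0.0], [0.88, 0.01, -0.0], [0.88, 0.02, -0.0], [0.88, 0.02, -0.0], [0.88, 0.03, -0.0], [0.88, 0.04, -0.0]] twist -0.051 x 12
```

Emit:
{"op": "play_rows", "data": {
  "travel": [
    [0.76,-0.55,-0.1],
    [0.77,-0.54,-0.1],
    [0.77,-0.53,-0.1],
    [0.78,-0.53,-0.1],
    [0.78,-0.52,-0.1],
    [0.79,-0.51,-0.1],
    [0.79,-0.5,-0.1],
    [0.8,-0.5,-0.1]
  ],
  "twist": [-0.07,-0.07,-0.07,-0.07,-0.06,-0.06,-0.06,-0.06]
}}

```text
t: 38.58
eef_pos: [0.5299, 0.1864, 0.1942]
ee_rot: [3.14, -0.001, -1.679]
force: [0.5, -0.7, -2.7]
width: 0.0555
gripper_force: 30.0
```

Emit:
{"op": "play_rows", "data": {
  "travel": [
    [0.8,-0.49,-0.1],
    [0.81,-0.48,-0.1],
    [0.81,-0.47,-0.1],
    [0.82,-0.46,-0.1],
    [0.82,-0.46,0],
    [0.83,-0.45,0],
    [0.88,-0.04,0],
    [0.88,-0.03,0]
  ],
  "twist": [-0.07,-0.07,-0.06,-0.06,-0.06,-0.06,-0.05,-0.05]
}}

```text
t: 39.58
eef_pos: [0.589, 0.0149, 0.2038]
ee_rot: [3.139, -0.001, -1.607]
force: [0.6, 0.1, -1.8]
width: 0.0559
gripper_force: 30.0
```

Emit:
{"op": "play_rows", "data": {
  "travel": [
    [0.88,-0.02,0],
    [0.88,-0.02,0],
    [0.88,-0.01,0],
    [0.88,0,0],
    [0.88,0,0],
    [0.88,0.01,0],
    [0.88,0.02,0],
    [0.88,0.02,0]
  ],
  "twist": [-0.05,-0.05,-0.05,-0.05,-0.05,-0.05,-0.05,-0.05]
}}

```text
t: 40.58
eef_pos: [0.5871, -0.1609, 0.2039]
ee_rot: [3.139, 0.0, -1.547]
force: [-0.6, -0.8, -1.5]
width: 0.0557
gripper_force: 30.0
```

Emit:
{"op": "play_rows", "data": {
  "travel": [
    [0.88,0.03,0],
    [0.88,0.04,0],
    [0,0,0]
  ],
  "twist": [-0.05,-0.05,0]
}}

```text
t: 40.95
eef_pos: [0.5865, -0.2054, 0.2038]
ee_rot: [3.139, 0.0, -1.534]
force: [-0.2, 0.5, -2.1]
width: 0.056
gripper_force: 30.0
```

```bash
python3 - <<'E'
from h import *
plan([.588,-.2035,.0615],-1.529,6)
E
```

```text
rows [[-0.01, -0.01, 0.95], [-0.01, -0.01, 0.95], [-0.01, -0.01, 0.95], [-0.01, -0.01, 0.95], [-0.01, -0.01, 0.95], [-0.01, -0.01, 0.95]] twist -0.006 x 6
```

Emit:
{"op": "play_rows", "data": {
  "travel": [
    [-0.08,-0.06,0.7],
    [0,0,0.95],
    [0,0,0.95],
    [0,0,0.95],
    [0,0,0.95],
    [0,0,0.7],
    [0,0,0.4],
    [0,0,0.1]
  ],
  "twist": [0,0,0,0,0,0,0,0]
}}

```text
t: 41.95
eef_pos: [0.5886, -0.202, 0.0624]
ee_rot: [3.141, 0.0, -1.532]
force: [0.1, -0.9, -1.3]
width: 0.0556
gripper_force: 30.0
```

Emit:
{"op": "play_rows", "data": {
  "travel": [
    [0,0,0.1],
    [0,0,0.1],
    [0,0,0.05],
    [0,0,0]
  ],
  "twist": [0,0,0,0]
}}

```text
t: 42.45
eef_pos: [0.5888, -0.2023, 0.057]
ee_rot: [-3.141, -0.0, -1.532]
force: [-0.4, -1.3, -1.7]
width: 0.0559
gripper_force: 30.0
```

Emit:
{"op": "play_rows", "data": {
  "travel": [
    [0,0,0.08],
    [0,0,0.02],
    [0,0,0]
  ],
  "twist": [0,0,0]
}}

```text
t: 42.82
eef_pos: [0.589, -0.2023, 0.0549]
ee_rot: [-3.141, -0.0, -1.532]
force: [-2.4, 1.3, 4.5]
width: 0.0558
gripper_force: 30.0
```

Emit:
{"op": "play_rows", "data": {
  "travel": [
    [0,0,0],
    [0,0,0],
    [0,0,-0.4],
    [0,0,-0.8],
    [0,0,-1],
    [0,0,-1],
    [0,0,-1],
    [0,0,-0.9]
  ],
  "twist": [0,0,0,0,0,0,0,0],
  "fingers": 0.74
}}

```text
t: 43.82
eef_pos: [0.5889, -0.2023, 0.1835]
ee_rot: [-3.141, -0.0, -1.532]
force: [0.9, -0.7, -1.4]
width: 0.0653
gripper_force: 0.0
```

```bash
python3 - <<'E'
from car import *
car('c6')
f=dict(np.load("c6_scene.npz")); g=dict(np.load("c6_top.npz"))
show([f,g],[("carrier",[.5862,-.1485,.004,.038]),("carrier",[.589,-.2023,.004,.038]),("body",[.585,-.1495,0,.037])],"pics/c6.png",[(180,150,120,75),(190,130,150,75)],5)
plan([.578,.030,.19],.04,12)
E
```

```text
scene 0.7 [336.5, 241.2, 26.8, 23.8] [133.0, 78.0, 150.0]
scene 0.68 [212.8, 187.8, 22.2, 20.0] [238.0, 237.0, 234.0]
   fit [ 0.5738 -0.2039  0.      0.0824] 47.6
scene 0.67 [228.3, 191.2, 18.5, 20.5] [236.0, 235.0, 233.0]
   fit [ 0.5727 -0.149   0.      0.0388] 44.5
top 0.86 [144.9, 177.2, 37.6, 23.9] [119.0, 57.0, 143.0]
top 0.78 [293.1, 181.2, 16.9, 38.7] [227.0, 223.0, 215.0]
   fit [ 0.579  -0.1524  0.      0.04  ] 38.2
rows [[-0.77, 0.01, -0.02], [-0.77, -0.09, -0.02], [-0.75, -0.19, -0.02], [-0.72, -0.29, -0.02], [-0.67, -0.38, -0.02], [-0.62, -0.47, -0.02], [-0.55, -0.54, -0.02], [-0.48, -0.61, -0.02], [-0.39, -0.67, -0.02], [-0.3, -0.71, -0.02], [-0.21, -0.75, -0.02], [-0.11, -0.77, -0.02]] twist -0.874 x 12
```

View pics/c6.png

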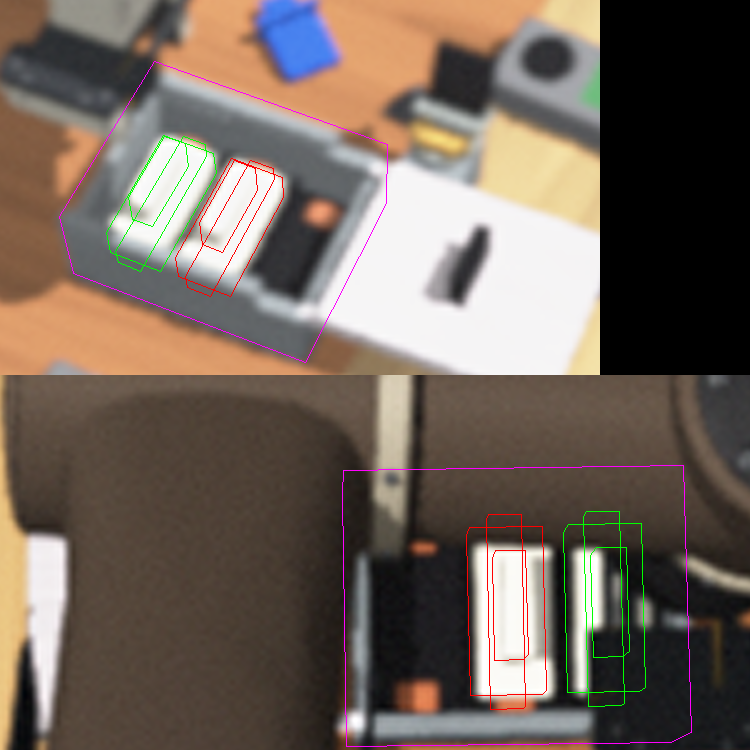

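Emit:
{"op": "play_rows", "data": {
  "travel": [
    [-0.77,0.01,0],
    [-0.77,-0.09,0],
    [-0.75,-0.19,0],
    [-0.72,-0.29,0],
    [-0.67,-0.38,0],
    [-0.62,-0.47,0],
    [-0.55,-0.54,0],
    [-0.48,-0.61,0]
  ],
  "twist": [-0.88,-0.88,-0.88,-0.88,-0.87,-0.87,-0.87,-0.87],
  "fingers": 0.6
}}

```text
t: 45.02
eef_pos: [0.5801, -0.0472, 0.1808]
ee_rot: [3.141, 0.001, -0.478]
force: [0.0, -0.3, 1.2]
width: 0.0526
gripper_force: 0.0
```

Emit:
{"op": "play_rows", "data": {
  "travel": [
    [-0.39,-0.67,0],
    [-0.3,-0.71,0],
    [-0.21,-0.75,0],
    [-0.11,-0.77,0],
    [0,0,0]
  ],
  "twist": [-0.87,-0.87,-0.87,-0.87,0]
}}

```text
t: 45.65
eef_pos: [0.5764, 0.0306, 0.181]
ee_rot: [3.141, 0.001, 0.041]
force: [0.1, -0.5, 0.4]
width: 0.0524
gripper_force: 0.0
```

```bash
python3 - <<'E'
from h import *
plan([.578,.030,.0945],.04,5)
E
```

```text
rows [[0.01, 0.01, 0.69], [0.01, 0.01, 0.69], [0.01, 0.01, 0.69], [0.01, 0.01, 0.69], [0.01, 0.01, 0.69]] twist 0.002 x 5
```

Emit:
{"op": "play_rows", "data": {
  "travel": [
    [0.06,0,0.7],
    [0,0,0.9],
    [0,0,0.9],
    [0,0,0.6],
    [0,0,0.34],
    [0,0,0]
  ],
  "twist": [0,0,0,0,0,0]
}}

```text
t: 46.4
eef_pos: [0.5782, 0.0296, 0.0952]
ee_rot: [3.141, 0.001, 0.039]
force: [0.3, -1.0, -0.1]
width: 0.0529
gripper_force: 0.0
```

Emit:
{"op": "play_rows", "data": {
  "travel": [
    [0,0,0],
    [0,0,0],
    [0,0,0],
    [0,0,0],
    [0,0,0],
    [0,0,0]
  ],
  "twist": [0,0,0,0,0,0],
  "fingers": 0,
  "newtons": 25
}}

```text
t: 47.15
eef_pos: [0.5785, 0.0294, 0.096]
ee_rot: [3.141, -0.0, 0.04]
force: [0.2, -3.4, 1.5]
width: 0.0139
gripper_force: 25.0
```

Emit:
{"op": "play_rows", "data": {
  "travel": [
    [0,0.4,0],
    [0,0.8,0],
    [0,1,0],
    [0,1,0],
    [0,1,0],
    [0,1,0],
    [0,1,0],
    [0,0.7,0]
  ],
  "twist": [0,0,0,0,0,0,0,0]
}}

```text
t: 48.15
eef_pos: [0.5853, -0.1439, 0.096]
ee_rot: [-3.141, -0.001, 0.039]
force: [-1.2, 3.0, 4.3]
width: 0.0137
gripper_force: 25.0
```

Emit:
{"op": "play_rows", "data": {
  "travel": [
    [0,0.25,0],
    [0,0.2,0],
    [0,0,0]
  ],
  "twist": [0,0,0]
}}

```text
t: 48.52
eef_pos: [0.5856, -0.1508, 0.096]
ee_rot: [-3.138, -0.0, 0.04]
force: [-3.0, 18.9, 8.7]
width: 0.0137
gripper_force: 25.0
```

Emit:
{"op": "play_rows", "data": {
  "travel": [
    [0,0,0],
    [0,0,0],
    [0,0,0],
    [0,0,-0.6],
    [0,0,-1],
    [0,0,-1],
    [0,0,-1],
    [0,0,-1]
  ],
  "twist": [0,0,0,0,0,0,0,0],
  "fingers": 0.6
}}

```text
t: 49.52
eef_pos: [0.5858, -0.1541, 0.2128]
ee_rot: [3.141, -0.001, 0.039]
force: [0.4, -0.2, -0.1]
width: 0.0526
gripper_force: 0.0
```

Emit:
{"op": "play_rows", "data": {
  "travel": [
    [0,0,-0.8],
    [0,0,-0.4],
    [0,0,0]
  ],
  "twist": [0,0,0],
  "fingers": 1.0
}}

```text
t: 49.9
eef_pos: [0.5859, -0.1539, 0.2417]
ee_rot: [-3.142, -0.002, 0.04]
force: [-0.2, -0.4, -0.3]
width: 0.0773
gripper_force: 0.0
```

```bash
python3 - <<'E'
from h import *
from station import imaging, models
plan([.4846,-.0306,.22],-1.565,12)
f=imaging.grab_frame("scene"); np.savez("k2.npz",**f)
for x in models.silhouettes("key","scene")[:3]:
    print(round(x["confidence"],2),np.round(x["extent"],1),int(x["pixels"].sum()))
    if abs(x["extent"][0]-272)<12 and x["pixels"].sum()<600:
        print(fit([(f,x["pixels"])],"key",[.4846,-.0306,.0926,-1.57]))
E
```

```text
rows [[-0.32, -0.42, 0.07], [-0.37, -0.38, 0.07], [-0.42, -0.32, 0.07], [-0.46, -0.26, 0.07], [-0.49, -0.2, 0.07], [-0.51, -0.13, 0.07], [-0.53, -0.06, 0.07], [-0.53, 0.01, 0.07], [-0.53, 0.08, 0.07], [-0.51, 0.15, 0.07], [-0.49, 0.21, 0.07], [-0.45, 0.28, 0.07]] twist 0.891 x 12
0.58 [274.8 168.4  21.7  20.8] 215
(array([ 0.47390953, -0.02480746,  0.0926    , -1.34372321]), np.float64(9.090973200727557))
0.56 [225.6 189.6  53.2  39.9] 1346
```

Emit:
{"op": "play_rows", "data": {
  "travel": [
    [-0.32,-0.42,0.07],
    [-0.37,-0.38,0.07],
    [-0.42,-0.32,0.07],
    [-0.46,-0.26,0.07],
    [-0.49,-0.2,0.07],
    [-0.51,-0.13,0.07],
    [-0.53,-0.06,0.07],
    [-0.53,0.01,0.07]
  ],
  "twist": [0.89,0.89,0.89,0.89,0.89,0.89,0.89,0.89]
}}

```text
t: 51.0
eef_pos: [0.5174, -0.072, 0.2257]
ee_rot: [3.14, 0.001, -1.033]
force: [-0.3, 0.3, -0.2]
width: 0.0875
gripper_force: 0.0
```

Emit:
{"op": "play_rows", "data": {
  "travel": [
    [-0.53,0.08,0.07],
    [-0.51,0.15,0.07],
    [-0.49,0.21,0.07],
    [-0.45,0.28,0.07],
    [0,0,0]
  ],
  "twist": [0.89,0.89,0.89,0.89,0]
}}

```text
t: 51.62
eef_pos: [0.4835, -0.0309, 0.2191]
ee_rot: [3.14, -0.0, -1.561]
force: [-0.3, 0.2, 0.2]
width: 0.0873
gripper_force: 0.0
```

```bash
python3 - <<'E'
from h import *
plan([.4846,-.0306,.1285],-1.565,5)
E
```

```text
rows [[-0.0, -0.01, 0.72], [-0.0, -0.01, 0.72], [-0.0, -0.01, 0.72], [-0.0, -0.01, 0.72], [-0.0, -0.01, 0.72]] twist 0.005 x 5
```

Emit:
{"op": "play_rows", "data": {
  "travel": [
    [0,-0.03,0.7],
    [0,0,0.9],
    [0,0,0.9],
    [0,0,0.7],
    [0,0,0.42],
    [0,0,0]
  ],
  "twist": [0,0,0,0,0,0]
}}

```text
t: 52.38
eef_pos: [0.4847, -0.0315, 0.1286]
ee_rot: [3.14, -0.001, -1.561]
force: [0.4, 0.1, 1.8]
width: 0.0876
gripper_force: 0.0
```

Emit:
{"op": "play_rows", "data": {
  "travel": [
    [0,0,0],
    [0,0,0],
    [0,0,0],
    [0,0,0],
    [0,0,0],
    [0,0,0],
    [0,0,0],
    [0,0,0]
  ],
  "twist": [0,0,0,0,0,0,0,0],
  "fingers": 0,
  "newtons": 12
}}

```text
t: 53.38
eef_pos: [0.485, -0.0312, 0.1293]
ee_rot: [3.142, 0.0, -1.562]
force: [0.4, 0.0, 1.1]
width: 0.0141
gripper_force: 12.0
```

Emit:
{"op": "play_rows", "data": {
  "travel": [
    [0,0,0],
    [0,0,0],
    [0,0,0]
  ],
  "twist": [0,0,0]
}}

```text
t: 53.75
eef_pos: [0.485, -0.0312, 0.1293]
ee_rot: [3.142, 0.0, -1.562]
force: [-0.1, 1.0, 0.6]
width: 0.0137
gripper_force: 12.0
```

Emit:
{"op": "play_rows", "data": {
  "travel": [
    [0,0,0],
    [0,0,0],
    [0,0,0],
    [0,0,0],
    [0,0,0],
    [0,0,0],
    [0,0,0],
    [0,0,0]
  ],
  "twist": [0,-0.9,-0.9,-0.9,-0.9,-0.9,-0.9,-0.9],
  "newtons": 40
}}

```text
t: 54.75
eef_pos: [0.4842, -0.0312, 0.1292]
ee_rot: [3.141, 0.001, -0.613]
force: [-3.4, 2.0, 3.8]
width: 0.0136
gripper_force: 40.0
```

Emit:
{"op": "play_rows", "data": {
  "travel": [
    [0,0,0],
    [0,0,0],
    [0,0,0],
    [0,0,0],
    [0,0,0],
    [0,0,0],
    [0,0,0]
  ],
  "twist": [-0.9,-0.9,-0.9,-0.9,-0.9,-0.9,0]
}}

```text
t: 55.62
eef_pos: [0.4841, -0.0311, 0.1292]
ee_rot: [-3.141, 0.001, 0.194]
force: [-3.3, 2.3, 3.4]
width: 0.0141
gripper_force: 40.0
```

```bash
python3 - <<'E'
from look import *
s=arm.get_state();print(s["ee_rot"],s["force"],s["moment"],s["q"])
E
```

```text
[-3.14106097e+00  1.42916251e-03  1.94147511e-01] [-3.28886358  2.31454756  3.40038101] [ 0.84983912  1.6164414  -0.06278765] [ 3.41759057e-01  1.61055529e-01 -5.54663594e-01 -9.74320864e-04
 -8.56412862e-01  1.42382322e+00]
```

Still friction; go on to the stop.

Emit:
{"op": "play_rows", "data": {
  "travel": [
    [0,0,0],
    [0,0,0],
    [0,0,0]
  ],
  "twist": [-0.5,-0.4,0]
}}

```text
t: 56.0
eef_pos: [0.4843, -0.0309, 0.1292]
ee_rot: [-3.14, 0.001, 0.326]
force: [-4.7, 5.0, 4.6]
width: 0.0141
gripper_force: 41.0
```

```bash
python3 - <<'E'
from look import *
s=arm.get_state();print(s["ee_rot"],s["force"],s["moment"],s["q"])
E
```

```text
[-3.14031225e+00  6.86736558e-04  3.25990384e-01] [-4.70593822  4.99965713  4.61953016] [ 1.47126576  1.79731461 -0.90989278] [ 0.34165585  0.16107677 -0.55433285 -0.00170935 -0.85605403  1.5562512 ]
```

Emit:
{"op": "play_rows", "data": {
  "travel": [
    [0,0,0],
    [0,0,0],
    [0,0,0],
    [0,0,-0.4],
    [0,0,-0.5],
    [0,0,-0.8],
    [0,0,-0.6],
    [0,0,0]
  ],
  "twist": [0,0.9,0.9,0,0,0,0,0]
}}

```text
t: 57.0
eef_pos: [0.4859, -0.031, 0.1883]
ee_rot: [-3.141, -0.003, 0.059]
force: [0.0, 0.3, -1.3]
width: 0.0135
gripper_force: 40.0
```

```bash
python3 - <<'E'
from h import *
plan([.4122,-.321,.185],.079,14)
E
```

```text
rows [[-0.26, 0.81, 0.01], [-0.26, 0.81, 0.01], [-0.26, 0.81, 0.01], [-0.26, 0.81, 0.01], [-0.26, 0.81, 0.01], [-0.26, 0.81, 0.01], [-0.27, 0.81, 0.01], [-0.27, 0.81, 0.01], [-0.27, 0.81, 0.01], [-0.27, 0.81, 0.01], [-0.27, 0.81, 0.01], [-0.27, 0.81, 0.01], [-0.27, 0.81, 0.01], [-0.27, 0.81, 0.01]] twist -0.01 x 14
```

Emit:
{"op": "play_rows", "data": {
  "travel": [
    [-0.26,0.81,0],
    [-0.26,0.81,0],
    [-0.26,0.81,0],
    [-0.26,0.81,0],
    [-0.26,0.81,0],
    [-0.26,0.81,0],
    [-0.27,0.81,0],
    [-0.27,0.81,0]
  ],
  "twist": [0,0,0,0,0,0,-0.07,-0.07]
}}

```text
t: 58.0
eef_pos: [0.4415, -0.1966, 0.1861]
ee_rot: [-3.141, 0.001, 0.08]
force: [0.9, 0.0, -1.0]
width: 0.0137
gripper_force: 40.0
```

Emit:
{"op": "play_rows", "data": {
  "travel": [
    [-0.27,0.81,0],
    [-0.27,0.81,0],
    [-0.27,0.81,0],
    [-0.27,0.81,0],
    [-0.27,0.81,0],
    [-0.27,0.81,0],
    [0,0,0],
    [0,0,0]
  ],
  "twist": [0,0,0,0,0,0,0,0]
}}

```text
t: 59.0
eef_pos: [0.4111, -0.32, 0.1863]
ee_rot: [-3.141, 0.001, 0.078]
force: [-0.3, 0.5, -1.8]
width: 0.0137
gripper_force: 40.0
```

```bash
python3 - <<'E'
from h import *
plan([.4122,-.321,.096],.079,5)
E
```

```text
rows [[0.01, 0.01, 0.72], [0.01, 0.01, 0.72], [0.01, 0.01, 0.72], [0.01, 0.01, 0.72], [0.01, 0.01, 0.72]] twist -0.001 x 5
```

Emit:
{"op": "play_rows", "data": {
  "travel": [
    [0.04,0.04,0.6],
    [0,0,0.9],
    [0,0,0.9],
    [0,0,0.7],
    [0,0,0.4],
    [0,0,0.2],
    [0,0,0.2],
    [0,0,0]
  ],
  "twist": [0,0,0,0,0,0,0,0]
}}

```text
t: 60.0
eef_pos: [0.4125, -0.3212, 0.0893]
ee_rot: [3.142, -0.0, 0.079]
force: [-0.7, -0.3, -1.5]
width: 0.0137
gripper_force: 40.0
```

Emit:
{"op": "play_rows", "data": {
  "travel": [
    [0,0,0.15],
    [0,0,0.15],
    [0,0,0]
  ],
  "twist": [0,0,0]
}}

```text
t: 60.38
eef_pos: [0.4122, -0.3212, 0.0815]
ee_rot: [-3.141, 0.0, 0.079]
force: [-0.0, -0.2, -1.3]
width: 0.014
gripper_force: 40.0
```

In the pocket with no contact force. Lower on, to the seat.

Emit:
{"op": "play_rows", "data": {
  "travel": [
    [0,0,0.15],
    [0,0,0.15],
    [0,0,0.1],
    [0,0,0]
  ],
  "twist": [0,0,0,0]
}}

```text
t: 60.88
eef_pos: [0.4124, -0.3212, 0.0716]
ee_rot: [-3.142, 0.0, 0.079]
force: [0.4, -0.5, -1.0]
width: 0.0136
gripper_force: 40.0
```

Emit:
{"op": "play_rows", "data": {
  "travel": [
    [0,0,0.06],
    [0,0,0],
    [0,0,0]
  ],
  "twist": [0,0,0]
}}

```text
t: 61.25
eef_pos: [0.4125, -0.3213, 0.0713]
ee_rot: [3.141, -0.0, 0.079]
force: [-2.4, 3.3, 9.1]
width: 0.0139
gripper_force: 40.0
```

Seated (9 N at the expected height). Release and retreat.

Emit:
{"op": "play_rows", "data": {
  "travel": [
    [0,0,0],
    [0,0,0],
    [0,0,0],
    [0,0,-0.3],
    [0,0,-0.7],
    [0,0,-1],
    [0,0,-1],
    [0,0,-1]
  ],
  "twist": [0,0,0,0,0,0,0,0],
  "fingers": 0.5
}}

```text
t: 62.25
eef_pos: [0.4124, -0.3213, 0.1716]
ee_rot: [3.141, -0.0, 0.079]
force: [-0.6, 0.4, -0.8]
width: 0.0438
gripper_force: 0.0
```

Emit:
{"op": "play_rows", "data": {
  "travel": [
    [0,0,-1],
    [-0.3,1,-0.4],
    [-0.3,1,0],
    [-0.3,1,0],
    [-0.3,1,0],
    [-0.3,1,0],
    [-0.3,1,0],
    [-0.3,1,0]
  ],
  "twist": [0,0,0,0,0,0,0,0]
}}

```text
t: 63.25
eef_pos: [0.3736, -0.5007, 0.2058]
ee_rot: [3.141, -0.0, 0.079]
force: [0.5, 0.2, 0.1]
width: 0.0437
gripper_force: 0.0
```

```bash
python3 - <<'E'
from look import *
s=arm.get_state(); print(s["eef_pos"])
look("end",[("key",[.4122,-.321,.034,.079])],[(175,110,130,120)],scale=5)
E
```

```text
[ 0.37356937 -0.50066901  0.20577623]
[ 0.3736 -0.5007  0.2058] [ 3.141 -0.     0.079] 0.04374164070123267 [0.5 0.2 0.1]
```

View pics/end.png

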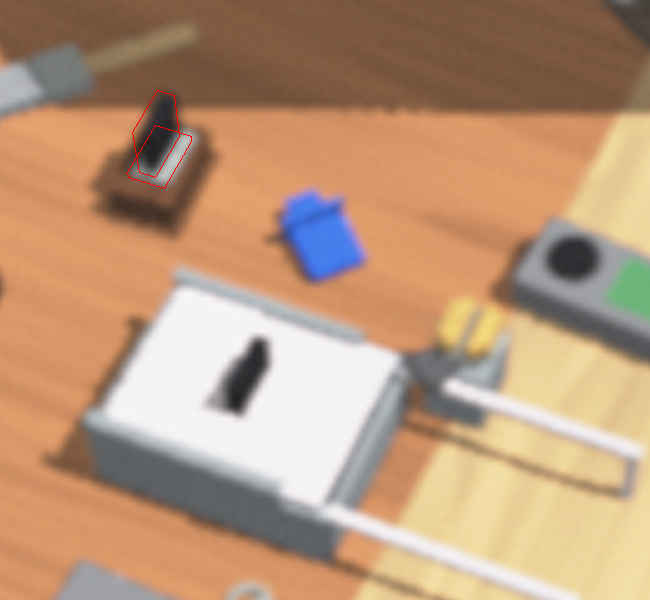

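```bash
python3 -c "
from station import arm
print(arm.job_done())"
```

```text
the job is handed in; nothing more can be done
None
```

The job is done and handed in: both fuse carriers on the bench are in bays 0 and 1, the cover is shut, the lock is turned back and the key is standing in its stand; the blue look-alike shifted early on while the gripper was still about 0.2 m up, and I left it there.

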